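# Load the cartridge dock in number order

## Robot

A 6-joint arm with a two-finger parallel gripper is mounted at the origin on the work surface. World frame = base frame: x ahead of the robot, y to its left, z up, the work surface at z = 0. Lengths are in m, angles in rad, forces in N, time in s.
With the tool pointing down it reaches from about 0.35 to 0.85 m from the base axis. Payload 8.1 kg.
Tool frame: the origin (TCP) lies on the centre line of the jaws, within the pads' length; the fingertips stand 19 mm ahead of it and the grasp point (between the pads) is the TCP; z points along the fingers, y is the direction in which the jaws open and shut (so a half turn about z gives the same grasp; the last joint's range is limited). The gripper opens to 85 mm and grips with 20 to 120 N. Pads are 22 mm wide; open, the fingers measure 114 mm over their backs; the gripper's body (76 mm by 85 mm) begins 54 mm behind the grasp point. The pads swing forward as they close: fully open they stand 13 mm farther back than shut.
Start: joints at [-1.319, 0.13, 1.488, -0, 1.523, -0.085], TCP at [0.198, -0.566, 0.25] pointing down, gripper open.
Joint ranges: [-2.96, 2.96], [-0.89, 2.26], [0.02, 2.5], [-1.34, 4.48], [0, 2.73], [-2.66, 2.66]. Speed limits (rad/s): [2.39, 2.39, 2.79, 3.14, 3.14, 3.14].

## Interface

Orientations are given as a unit quaternion [x, y, z, w].
In Python, from bench import env gives the robot as it stands.
- The arm moves only by the shell command python3 -m creep 'ROWS'. ROWS is JSON, a list of rows, each an object with "angular": the turn, a rotation vector about the world's x, y, z in degrees, a list of three; "delta_pos": the shift along the world's x, y, z in cm, a list of three; "claw": the opening, from -1 (shut) to 1 (fully open). In form: [{"angular": [ax, ay, az], "delta_pos": [dx, dy, dz], "claw": claw}, ...]. A call has 1 to 8 rows; each row shifts and turns the pose as measured when the row begins; what a row does not reach is not made up. A row lasts 1/10 s, in which the tool goes at most 50 mm and 8.59 degrees, less where a joint would pass 70% of its speed; a pose out of reach is approached as far as the arm can. A call is refused whole if a number of a shift passes 5 or a number of a turn 8.59, either way. A call with a gripper value outside its range is refused whole. The fingers move at their own pace and stop on an object; the grip force is fixed at half the most. Time passes only in rows, so rows that do not move let the fingers close. It gives the time, the measured TCP pose, the force and the opening at its end, in the units of the state.
- env.sense(): the state, without advancing time (a new reading comes with each control period).
- env.capture(name): name is "scene" or "top" or "wrist"; returns the picture (400x640x3 uint8, red, green, blue); there is no depth.
- env.camera_model(name): a dict with "vfov" (degrees; the focal length in pixels is half the picture's height over the tangent of half this angle, whatever the lens; pixels are square), "cx", "cy" (the principal point, pixels), "k1" (the pictures are not rectified: a ray, as slopes to the right and down, at radius r is drawn at 1 + k1 r^2 times it, then the intrinsics apply), "R" (3x3) and "t" (3): a world point X has camera coordinates R X + t. Camera axes: x right, y down, z forward; pixel columns grow to the right and rows downward; lengths in m; the calibration is good to about 2 mm. A picture is of the moment at which its call begins: read the wrist's pose just before it. camera_model takes no time and is no camera call; for the wrist camera it gives the pose at the moment of the call.
- env.close_job(): hands the job in, once; it reports no verdict.
Trained networks look in the newest picture that a camera, given by its name, has taken for a name from the list of things; names that differ only in an ending like _2 or _b are one class to them, and where a whole thing is asked for, a point or a joint stands for the part that bears it (a point fixed in the world has none). Each returns a list of dicts, best first, with "confidence" (0 to 1); they miss things now and then, are a little off and sometimes report something else, mostly with a low value. They report only what shows in the picture. A call takes as long as a camera call. They do not tell look-alikes from the thing itself.
- env.search_frame(camera, thing): "point" ([x, y, z] in m, in world coordinates, good to about 4 mm: the middle of the surface that is visible of it).
- env.trace(camera, thing): "region" (400x640 bool, what is visible of it).
The state is a dict: "t": time; "q": joint angles; "joint_velocities": joint speeds; "effort": joint torques, N m; "tcp_pos": TCP position; "eef_rot": TCP orientation; "force": force on the tool from outside, world axes, zero at the start; "wrist_torque": the same for the moment, N m; "opening": finger opening in m.
Only numpy, scipy, OpenCV 4.12 (cv2) and the standard library are available. Lean on these libraries where they do the work, as an engineer would, in place of code of your own. Each camera call takes 0.05 s, during which the arm holds its last target. There are 200 camera calls.

## Task

Load the three cream game cartridges into the sloping test dock, each into the bay whose colour and number of dots match its label, in number order: one dot first, then two, then three, letting go of each before taking the next; lay each flat on its bay's floor between the guides, label out, foot (connector) end down close to the stop lip. One of them has slid under the clear riser, out of reach of fingers: the bent brass rod is there to fish it out. Do not bump the clamp with the orange shell, and leave the power brick and the screwdriver handle where they are.

Things in the scene. Friction and masses are not known exactly. Their poses are not given: they have to be found in the camera images.
- cart1_center (a point): Centre (half-way up) of cartridge 1: loose cream plastic game cartridge, 60 long x 44 wide x 14 mm thick, about 45 g, lying flat, label up. Its blue label with one white dot is nearer the head end. Axes: x along the length from foot (connector end) to head, y across the width, z out of the label.
- cart1_foot (a point): Middle of the foot (connector) end face of cartridge 1, 30 mm from its centre along -x. By the foot end the top face has two dark ribs; the end face has a brass strip. Same axes as the cartridge.
- bay1_seat (a point): Where the centre of a cartridge lies when home in bay 1, the bay with a blue plate with one white dot at its upper end: 7 mm off the middle of its sloping floor (square to it). Site axes are level: x points up-slope, horizontally, z up. The floor rises 35 degrees towards +x. A cartridge home lies flat on it, label out, foot down-slope, its length along the slope.
- bay1_stop (a point): Where the middle of the foot end face of a cartridge lies when home in bay 1: 31 mm down-slope of the seat point, 1.5 mm short of the stop lip (10 mm high). Side guides, 7 mm high, 50 mm apart inside, 4 mm thick, run only along the lower half, from the lip to 6 mm below the middle; above that the sides are open for fingers.
- cart2_center (a point): Centre (half-way up) of cartridge 2: loose cream plastic game cartridge, 60 long x 44 wide x 14 mm thick, about 45 g, lying flat, label up. Its yellow label with two black dots is nearer the head end. Axes: x along the length from foot (connector end) to head, y across the width, z out of the label.
- cart2_foot (a point): Middle of the foot (connector) end face of cartridge 2, 30 mm from its centre along -x. By the foot end the top face has two dark ribs; the end face has a brass strip. Same axes as the cartridge.
- bay2_seat (a point): Where the centre of a cartridge lies when home in bay 2, the bay with a yellow plate with two black dots at its upper end: 7 mm off the middle of its sloping floor (square to it). Site axes are level: x points up-slope, horizontally, z up. The floor rises 35 degrees towards +x. A cartridge home lies flat on it, label out, foot down-slope, its length along the slope.
- bay2_stop (a point): Where the middle of the foot end face of a cartridge lies when home in bay 2: 31 mm down-slope of the seat point, 1.5 mm short of the stop lip (10 mm high). Side guides, 7 mm high, 50 mm apart inside, 4 mm thick, run only along the lower half, from the lip to 6 mm below the middle; above that the sides are open for fingers.
- cart3_center (a point): Centre (half-way up) of cartridge 3: loose cream plastic game cartridge, 60 long x 44 wide x 14 mm thick, about 45 g, lying flat, label up. Its red label with three white dots is nearer the head end. Axes: x along the length from foot (connector end) to head, y across the width, z out of the label.
- cart3_foot (a point): Middle of the foot (connector) end face of cartridge 3, 30 mm from its centre along -x. By the foot end the top face has two dark ribs; the end face has a brass strip. Same axes as the cartridge.
- bay3_seat (a point): Where the centre of a cartridge lies when home in bay 3, the bay with a red plate with three white dots at its upper end: 7 mm off the middle of its sloping floor (square to it). Site axes are level: x points up-slope, horizontally, z up. The floor rises 35 degrees towards +x. A cartridge home lies flat on it, label out, foot down-slope, its length along the slope.
- bay3_stop (a point): Where the middle of the foot end face of a cartridge lies when home in bay 3: 31 mm down-slope of the seat point, 1.5 mm short of the stop lip (10 mm high). Side guides, 7 mm high, 50 mm apart inside, 4 mm thick, run only along the lower half, from the lip to 6 mm below the middle; above that the sides are open for fingers.
- dock: Fixed grey loading dock, base 108 x 262 x 12 mm, on which the three bays stand side by side along y, 80 mm apart, in an order that varies; they slope up away from the robot. Origin on the bench below the middle bay; x points up-slope, turned up to 12 degrees. Each floor is 52 mm wide and runs on flat past the head end to 55 mm up-slope of its middle, 70 mm above the bench.
- mat: Thin teal work mat, 170 x 400 mm, flush with the bench; origin at its centre, y along. Two of the cartridges and the power brick lie on it in one row along y, about 115 mm apart, in an order that varies.
- riser: Fixed clear acrylic riser (bridge): origin on the bench in the middle of its open front edge; x points into the gap. Board 130 deep x 130 wide, underside 50, top 55 mm above the bench; side walls leave 120 mm clear width; closed at the back, 125 mm in. One of the three cartridges (which one varies) lies under it, about 55 mm in, too far for fingers.
- rake_grip (a point): Centre of the black handle, 55 (x) x 22 (y) x 30 mm high, of the loose bent brass rod, 0.1 kg, which starts left of the riser, standing on the bench on its handle. From the handle a 6 mm brass rod runs along its +x, its axis 24 mm over the handle's underside, and ends in a blade bent straight down.
- rake_blade (a point): Lower edge, middle, of the rod's blade on its handle side: 123.5 mm along x from the handle's centre, 1 mm over the handle's underside. The blade is 36 mm wide (y), 3 thick, 25 high; the rod leaves 20 mm of free height under it, so it goes over a cartridge lying flat (14 mm) and drags it from behind. Same axes as the handle.
- clamp: Small green steel clamp bolted to the bench to the right of the dock, holding a translucent orange controller shell; origin in the middle of its underside. It reaches 76 mm up, 100 mm along its x and 72 mm along its y. An obstacle: do not bump it.
- brick_center (a point): Centre of a loose gray metal power brick, 100 (its x) x 55 x 35 mm high, 0.42 kg, on the mat. Bystander: leave alone.
- driver_center (a point): Centre of a loose black hexagonal ceramic screwdriver handle, about 100 mm long (along its x) and 24 mm high, lying on the bench to the right of the mat. Bystander: leave alone.
There are look-alikes about, which are no part of the job. Leave any green, pink or turquoise look-alike of the part that bears cart1_center alone.

How it is judged:
By the outcome, as a careful person would: the job done as asked, in the order asked, and still so for the second after the job is handed in, with the robot touching nothing.
It also fails if it takes over 72 s, if anything falls off the work surface, if the arm or the gripper's body presses on something with over 40 N, if the wrist force passes 120 N, or if a joint passes its speed limit or range.

## Working session

There is one attempt and no reset: what is moved stays moved. The work goes in short steps, Python scripts to look and compute and a shell command to move; the robot and the scene stay as the last step left them, time stands still between calls to the robot, and variables do not carry over. Pictures are saved under pics/ and viewed, about 8 in all and at most 12, crops included, and the job is handed in when it is done.

```bash
ls; mkdir -p pics
cat > h.py <<'E'
from bench import env
import numpy as np, cv2
def cm(n): 
    m=env.camera_model(n); return m
def f_of(m): return 200/np.tan(np.radians(m['vfov'])/2)
def ray(m,u,v):
    f=f_of(m); K=np.array([[f,0,m['cx']],[0,f,m['cy']],[0,0,1.]])
    # distortion only k1
    p=cv2.undistortPoints(np.array([[[u,v]]],float),K,np.array([m['k1'],0,0,0.]))[0,0]
    R=np.array(m['R']);t=np.array(m['t'])
    return -R.T@t, R.T@np.array([p[0],p[1],1])
def at_z(m,u,v,z):
    o,d=ray(m,u,v); return o+d*(z-o[2])/d[2]
def proj(m,X):
    f=f_of(m); R=np.array(m['R']);t=np.array(m['t'])
    c=R@np.array(X,float)+t; x,y=c[0]/c[2],c[1]/c[2]; s=1+m['k1']*(x*x+y*y)
    return np.array([m['cx']+f*x*s,m['cy']+f*y*s])
def save(n,img): cv2.imwrite('pics/'+n+'.png',cv2.cvtColor(img,cv2.COLOR_RGB2BGR))
E
python3 - <<'E'
from h import *
a=env.capture('top'); b=env.capture('scene')
save('top0',a); save('scene0',b)
np.set_printoptions(precision=3,suppress=True)
for c in('top','scene'):
    m=cm(c); print(c,m['vfov'],m['k1'],-np.array(m['R']).T@np.array(m['t']))
for n in ['cart1_center','cart2_center','cart3_center','dock','bay1_seat','bay2_seat','bay3_seat','riser','rake_grip','rake_blade','clamp','brick_center','driver_center']:
    print(n,[(np.round(d['point'],3).tolist(),round(d['confidence'],2),proj(m0,d['point']).round().tolist()) for m0 in[cm('top')] for d in env.search_frame('top',n)][:4])
print(env.sense())
E
```

```text
pics
top 43.24856102170271 0.05082416280915282 [0.274 0.013 1.169]
scene 53.46995853610279 -0.0012523000584870098 [0.918 0.704 0.676]
cart1_center [([0.296, -0.189, 0.016], 0.93, [421.0, 272.0]), ([0.461, -0.053, 0.012], 0.84, [359.0, 200.0]), ([0.3, 0.181, 0.016], 0.81, [257.0, 271.0]), ([0.328, -0.324, 0.012], 0.56, [480.0, 257.0])]
cart2_center []
cart3_center [([0.464, -0.176, 0.009], 0.79, [412.0, 198.0])]
dock [([0.633, -0.025, 0.016], 0.64, [345.0, 129.0]), ([0.457, -0.074, -0.0], 0.31, [367.0, 203.0])]
bay1_seat [([0.664, 0.06, 0.04], 0.91, [309.0, 113.0]), ([0.462, -0.054, 0.017], 0.33, [359.0, 200.0])]
bay2_seat [([0.636, -0.099, 0.044], 0.75, [378.0, 123.0])]
bay3_seat [([0.651, -0.023, 0.044], 0.74, [345.0, 118.0]), ([0.668, 0.058, 0.039], 0.53, [310.0, 112.0])]
riser [([0.617, 0.311, 0.053], 0.93, [200.0, 132.0]), ([0.438, 0.293, 0.026], 0.49, [208.0, 211.0])]
rake_grip [([0.438, 0.292, 0.028], 0.82, [208.0, 211.0])]
rake_blade [([0.437, 0.292, 0.026], 0.67, [208.0, 211.0])]
clamp [([0.672, -0.325, 0.071], 0.8, [478.0, 103.0])]
brick_center [([0.458, 0.054, 0.037], 0.71, [312.0, 200.0])]
driver_center []
{'t': 0.75, 'q': array([-1.319,  0.13 ,  1.488,  0.   ,  1.523, -0.085]), 'joint_velocities': array([ 0.001,  0.001, -0.001, -0.   ,  0.   , -0.   ]), 'effort': array([  0.   , -56.921, -50.08 ,  -0.   ,   0.001,  -0.   ]), 'tcp_pos': array([ 0.198, -0.566,  0.25 ]), 'eef_rot': array([0.986, 0.168, 0.   , 0.   ]), 'force': array([-0.302, -0.121, -0.742]), 'wrist_torque': array([ 0.005, -0.006,  0.005]), 'opening': 0.08548010029939636}
```

View pics/top0.png

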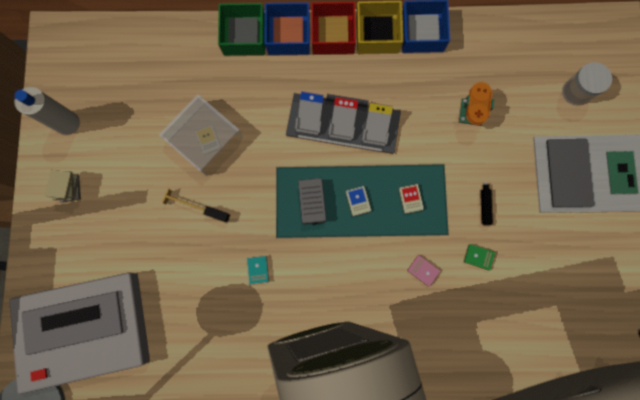

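View pics/scene0.png

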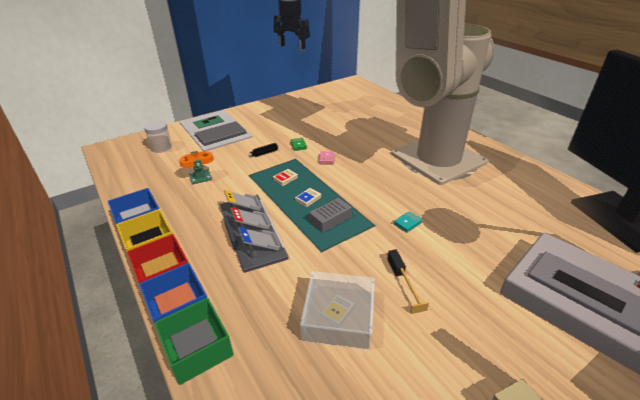

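Top view: blue cart1 is at (358,200), red cart3 at (412,198), and yellow cart2 lies under the riser at (206,135). The look-alikes are turquoise (258,269), pink (424,270) and green (480,257), and none of them carries a blue, red or yellow label. The bays from left to right are blue (311,115), red (345,118) and yellow (379,122). Next I'll enlarge this and measure.

Run:
```python
from h import *
np.set_printoptions(precision=4,suppress=True)
a=env.capture('top');m=cm('top')
crop=a[85:245,155:455]; save('crop1',cv2.resize(crop,None,fx=2.6,fy=2.6,interpolation=cv2.INTER_CUBIC))
def rect(mask,z,name):
    c=np.argwhere(mask)[:,::-1].astype(float)
    P=np.array([at_z(m,u,v,z)[:2] for u,v in c])*1000
    r=cv2.minAreaRect(P.astype(np.float32)); mu=P.mean(0)
    print(name,'n',len(c),'rect',np.round(r[0],1),np.round(r[1],1),round(r[2],1),'mean',mu.round(1))
for n,z in [('cart1_center',.014),('cart3_center',.014),('cart2_center',.014),('rake_grip',.028),('riser',.055),('dock',.012),('brick_center',.035),('clamp',.07)]:
    for d in env.trace('top',n)[:4]: rect(d['region'],z,n+' %.2f'%d['confidence'])
hsv=cv2.cvtColor(a,cv2.COLOR_RGB2HSV)
for n,lo,hi in[('blue',(105,120,60),(125,255,255)),('red',(172,140,60),(180,255,255)),('yel',(22,150,90),(32,255,255))]:
    k=cv2.inRange(hsv,lo,hi); N,_,st,ce=cv2.connectedComponentsWithStats(k)
    print(n,[(ce[i].round(1).tolist(),st[i][4]) for i in range(1,N) if st[i][4]>15 and ce[i][1]>60 and ce[i][1]<240])
```

```text
cart1_center 0.74 n 528 rect [ 328.5 -320.8] [62.  43.3] 70.9 mean [ 328.1 -320.5]
cart1_center 0.72 n 530 rect [459.1 -51.3] [65.1 47.9] 15.1 mean [458.6 -51.9]
cart1_center 0.58 n 479 rect [ 298.8 -194.9] [57.6 42.4] 53.2 mean [ 298.6 -194.9]
cart1_center 0.57 n 511 rect [304.  178.4] [59.  44.9] 6.4 mean [303.6 178.5]
cart3_center 0.95 n 585 rect [ 464.7 -173.7] [66.8 49.2] 10.8 mean [ 465.2 -173.3]
cart2_center 0.42 n 530 rect [ 463.7 -173.4] [63.  46.2] 11.5 mean [ 463.7 -173.3]
rake_grip 0.90 n 535 rect [448.3 317.4] [162.1  34.6] 70.7 mean [442.8 308.5]
rake_grip 0.27 n 918 rect [656.3 -21.6] [59.  97.1] 80.0 mean [655.3 -21.2]
riser 0.61 n 3152 rect [613.4 307.2] [142.  132.1] 47.3 mean [615.7 311.8]
dock 0.75 n 2408 rect [654.9 -20.5] [261.9 122.6] 79.9 mean [643.1 -20.2]
dock 0.27 n 934 rect [ 646.9 -100.8] [61.7 98.4] 83.1 mean [ 645.3 -101.7]
brick_center 0.62 n 1059 rect [457.   54.7] [106.8  55.3] 7.6 mean [457.3  55.2]
brick_center 0.41 n 937 rect [638.3 -97.5] [58.3 98.5] 79.9 mean [637.2 -98.4]
clamp 0.97 n 1161 rect [ 670.5 -321.2] [ 73.6 107.5] 76.4 mean [ 667.  -319.6]
clamp 0.22 n 912 rect [642.7 -19.9] [56.3 93.9] 79.5 mean [641.6 -19.1]
blue [([20.7, 95.2], np.int32(113)), ([311.4, 97.3], np.int32(145)), ([356.8, 196.1], np.int32(164))]
red []
yel [([380.1, 108.1], np.int32(172))]
```

View pics/crop1.png

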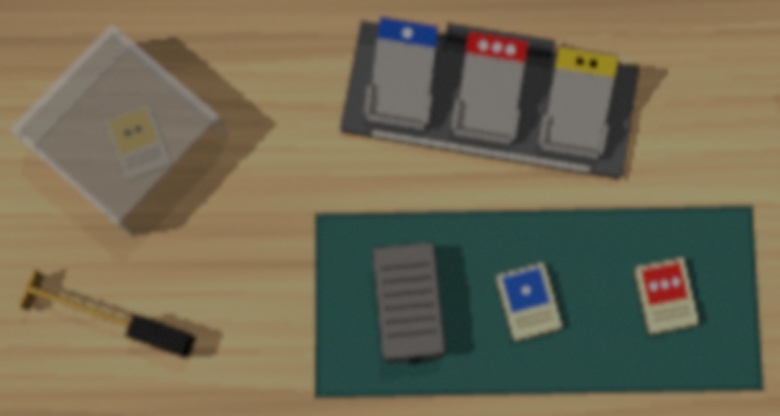

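```bash
cat >> h.py <<'E'
from scipy.spatial.transform import Rotation as Ro
def goal(p,yaw,tilt=0,tiltyaw=None):
    """tool down with tool x at yaw (deg), then tilted by -tilt about level axis y of frame tiltyaw"""
    R=Ro.from_euler('z',yaw,degrees=True)*Ro.from_euler('x',180,degrees=True)
    if tilt:
        a=Ro.from_euler('z',yaw if tiltyaw is None else tiltyaw,degrees=True)
        R=a*Ro.from_euler('y',-tilt,degrees=True)*a.inv()*R
    s=env.sense(); d=(np.array(p)-s['tcp_pos'])*100
    rv=(R*Ro.from_quat(s['eef_rot']).inv()).as_rotvec(degrees=True)
    print('d_cm',d.round(2),'|d|',round(np.linalg.norm(d),2),'rot',rv.round(2),'q',s['q'].round(2),'t',round(s['t'],2))
E
python3 - <<'E'
from h import *
m=cm('top'); np.set_printoptions(precision=4,suppress=True)
for n,(u,v) in dict(bot=(203,173.5),right=(238.8,130.4),top=(198,95.4),left=(159.6,135)).items(): print(n,at_z(m,u,v,.055))
print('cart2',at_z(m,155+137/2.6,85+142/2.6,.014))
for n,(u,v) in dict(head=(132,115),foot=(148,172)).items(): print(n,at_z(m,155+u/2.6,85+v/2.6,.014))
goal([.459,-.051,.16],15)
E
python3 -m creep '[{"angular":[0,0,-4.3],"delta_pos":[2.1,4.3,-0.8],"claw":1},{"angular":[0,0,0],"delta_pos":[2.1,4.3,-0.8],"claw":1},{"angular":[0,0,0],"delta_pos":[2.1,4.3,-0.8],"claw":1},{"angular":[0,0,0],"delta_pos":[2.1,4.3,-0.8],"claw":1},{"angular":[0,0,0],"delta_pos":[2.1,4.3,-0.8],"claw":1},{"angular":[0,0,0],"delta_pos":[2.1,4.3,-0.8],"claw":1},{"angular":[0,0,0],"delta_pos":[2.1,4.3,-0.8],"claw":1},{"angular":[0,0,0],"delta_pos":[2.1,4.3,-0.8],"claw":1}]'
python3 -c "
from h import *
goal([.459,-.051,.16],15)"
```

```text
bot [0.5193 0.2993 0.055 ]
right [0.6194 0.2204 0.055 ]
top [0.7044 0.3163 0.055 ]
left [0.6103 0.4007 0.055 ]
cart2 [0.6103 0.3012 0.014 ]
head [0.6359 0.3065 0.014 ]
foot [0.582  0.2905 0.014 ]
d_cm [26.07 51.53 -9.03] |d| 58.45 rot [ 0.  -0.  -4.3] q [-1.32  0.13  1.49 -0.    1.52 -0.09] t 1.2
t: 2.0
tcp_pos: [0.3667, -0.2161, 0.1846]
eef_rot: [0.992, 0.124, 0.001, 0.002]
force: [1.0, -0.3, -0.9]
opening: 0.0851
d_cm [ 9.23 16.51 -2.46] |d| 19.07 rot [0.25 0.16 0.78] q [-0.65 -0.33  2.04 -0.    1.43  0.67] t 2.0
```

```bash
python3 -m creep '[{"angular":[0.2,0.1,0.8],"delta_pos":[2.3,4.1,-0.6],"claw":1},{"angular":[0,0,0],"delta_pos":[2.3,4.1,-0.6],"claw":1},{"angular":[0,0,0],"delta_pos":[2.3,4.1,-0.6],"claw":1},{"angular":[0,0,0],"delta_pos":[2.3,4.1,-0.6],"claw":1}]'
python3 - <<'E'
from h import *
np.set_printoptions(precision=4,suppress=True)
m=cm('wrist');a=env.capture('wrist');save('w1',a)
for d in env.trace('wrist','cart1_center')[:2]:
    c=np.argwhere(d['region'])[:,::-1]; P=np.array([at_z(m,u,v,.014)[:2] for u,v in c[::5]])*1000
    r=cv2.minAreaRect(P.astype(np.float32)); print(d['confidence'],np.round(r[0],1),np.round(r[1],1),r[2])
goal([.459,-.051,.16],15)
E
```

```text
t: 2.4
tcp_pos: [0.4612, -0.0444, 0.1611]
eef_rot: [0.991, 0.131, 0.002, 0.002]
force: [0.8, -1.4, 0.7]
opening: 0.0856
0.83 [ 320.6 -173.4] [24.7 39.6] 74.29405975341797
0.67 [460.  -52.6] [61.8 43.4] 14.1531343460083
d_cm [-0.27 -0.98 -0.03] |d| 1.02 rot [ 0.01  0.24 -0.37] q [-0.2  -0.19  1.97  0.    1.36  1.1 ] t 2.5
```

View pics/w1.png

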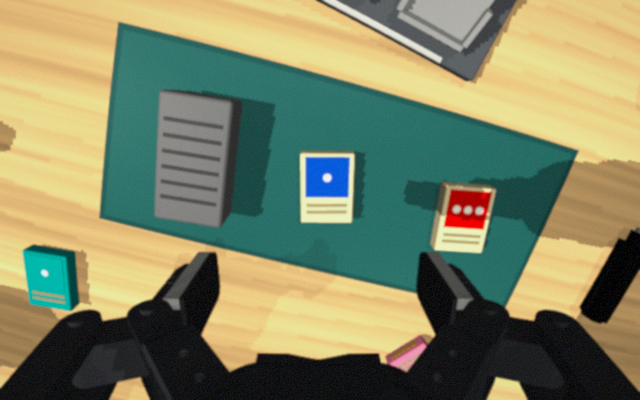

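Wrist view: the blue one-dot cartridge is at (327,188) with its label at the head end. The brick is at (198,160) and red is at (464,217). Cart1's measured size, 62x43, matches. I'll grip it 8 mm towards the head.

```bash
python3 -m creep '[{"angular":[0,0,-1],"delta_pos":[0.3,-0.3,-4.5],"claw":1},{"angular":[0,0,0],"delta_pos":[0.3,-0.3,-4.5],"claw":1},{"angular":[0,0,0],"delta_pos":[0,0,-3],"claw":1}]'
python3 -c "
from h import *
goal([.4678,-.0506,.021],14.2)"
```

```text
t: 2.8
tcp_pos: [0.4739, -0.0463, 0.044]
eef_rot: [0.992, 0.128, 0.009, 0.003]
force: [-0.6, -0.9, -0.6]
opening: 0.0852
d_cm [-0.61 -0.43 -2.3 ] |d| 2.42 rot [ 0.21  1.07 -0.5 ] q [-0.21 -0.01  2.03  0.    1.1   1.11] t 2.8
```

```bash
python3 -m creep '[{"angular":[0.2,1,-0.5],"delta_pos":[-0.6,-0.4,-1.0],"claw":1},{"angular":[0,0,0],"delta_pos":[0,0,-1],"claw":1},{"angular":[0,0,0],"delta_pos":[0,0,0],"claw":1}]'
python3 -c "
from h import *
goal([.4678,-.0506,.021],14.2)"
```

```text
t: 3.1
tcp_pos: [0.464, -0.0509, 0.0199]
eef_rot: [0.992, 0.123, -0.004, -0.001]
force: [-0.0, -0.4, -0.1]
opening: 0.0854
d_cm [0.38 0.03 0.11] |d| 0.4 rot [-0.08 -0.44  0.09] q [-0.22  0.03  2.04 -0.    1.07  1.11] t 3.1
```

```bash
python3 -m creep '[{"angular":[0,-0.4,0],"delta_pos":[0.4,0.1,0.1],"claw":1},{"angular":[0,0,0],"delta_pos":[0,0,0],"claw":-1},{"angular":[0,0,0],"delta_pos":[0,0,0],"claw":-1},{"angular":[0,0,0],"delta_pos":[0,0,0],"claw":-1},{"angular":[0,0,0],"delta_pos":[0,0,0],"claw":-1},{"angular":[0,0,0],"delta_pos":[0,0,0],"claw":-1}]'
python3 - <<'E'
from h import *
np.set_printoptions(precision=4,suppress=True)
goal([.4678,-.0506,.021],14.2)
# dock estimate via top camera: plate pixels + segmentation of floors
m=cm('top');a=env.capture('top');hsv=cv2.cvtColor(a,cv2.COLOR_RGB2HSV)
for n,box in dict(blue=(300,90,325,106),red=(333,94,360,112),yel=(366,99,394,118)).items():
    x0,y0,x1,y1=box; k=(hsv[y0:y1,x0:x1,1]>150)&(hsv[y0:y1,x0:x1,2]>70); c=np.argwhere(k)[:,::-1]
    r=cv2.minAreaRect(c.astype(np.float32)); u,v=np.array(r[0])+[x0,y0]; print(n,k.sum(),(u,v),r[1],r[2],at_z(m,u,v,.07))
save('dock',cv2.resize(a[85:165,280:410],None,fx=6,fy=6,interpolation=cv2.INTER_CUBIC))
E
```

```text
t: 3.7
tcp_pos: [0.4737, -0.0513, 0.0276]
eef_rot: [0.992, 0.123, 0.005, 0.001]
force: [-0.5, 0.5, 0.2]
opening: 0.0414
d_cm [-0.59  0.07 -0.66] |d| 0.89 rot [0.06 0.63 0.12] q [-0.22  0.03  2.03  0.    1.07  1.11] t 3.7
blue 113 (np.float64(311.5675678253174), np.float64(97.09459400177002)) (21.86506462097168, 6.247161388397217) 9.462322235107422 [0.6918 0.0526 0.07  ]
red 128 (np.float64(345.6216220855713), np.float64(102.27027034759521)) (24.00225257873535, 7.891151428222656) 9.462322235107422 [ 0.6783 -0.025   0.07  ]
yel 171 (np.float64(380.17169857025146), np.float64(108.25094413757324)) (23.158926010131836, 7.678689002990723) 10.619654655456543 [ 0.663  -0.1032  0.07  ]
```

View pics/dock.png

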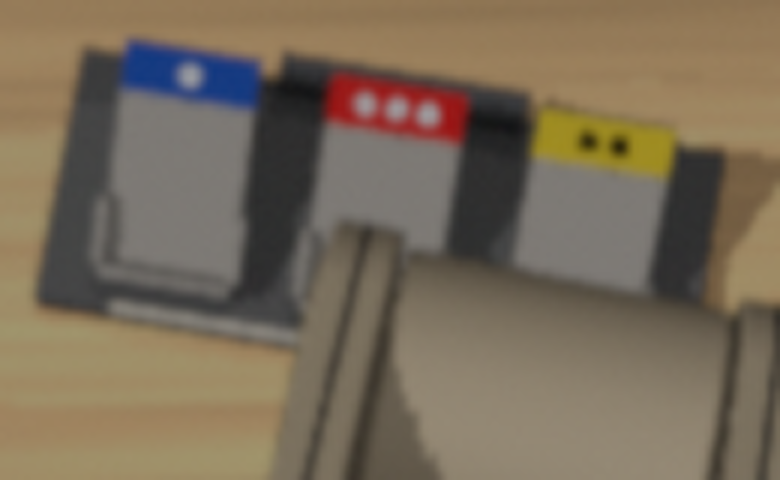

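```bash
python3 -c "
from h import *
goal([.4678,-.0506,.021],14.2)"
python3 -m creep '[{"angular":[0,0,0],"delta_pos":[0,0,2],"claw":-1},{"angular":[0,0,0],"delta_pos":[0,0,4],"claw":-1},{"angular":[0,0,0],"delta_pos":[0,0,4],"claw":-1},{"angular":[0,0,0],"delta_pos":[0,0,3],"claw":-1},{"angular":[0,0,0],"delta_pos":[0,0,0],"claw":-1}]'
python3 - <<'E'
from h import *
np.set_printoptions(precision=4,suppress=True)
goal([.4678,-.0506,.16],14.2)
a=env.capture('scene');m=cm('scene')
s=env.sense();u,v=proj(m,s['tcp_pos']).astype(int);print(u,v,s['opening'])
u=max(u,75);v=max(v,60)
A=cv2.resize(a[v-60:v+60,u-70:u+70],None,fx=4,fy=4,interpolation=cv2.INTER_CUBIC)[:,:]
w=env.capture('wrist')
B=w[150:400,140:500]
B=cv2.resize(B,(560,389)); 
save('lift1',cv2.resize(np.vstack([A[:480],B]),None,fx=.68,fy=.68))
print(env.search_frame('scene','cart1_center')[:2])
E
```

```text
d_cm [-0.59  0.07 -0.66] |d| 0.89 rot [0.06 0.63 0.12] q [-0.22  0.03  2.03  0.    1.07  1.11] t 3.75
t: 4.25
tcp_pos: [0.4702, -0.0504, 0.1601]
eef_rot: [0.992, 0.123, 0.003, 0.0]
force: [1.1, 0.2, 0.6]
opening: 0.0415
d_cm [-0.24 -0.02 -0.01] |d| 0.24 rot [-0.02  0.31  0.11] q [-0.22 -0.16  1.95  0.    1.35  1.11] t 4.25
304 151 0.04147554315896556
[{'point': [0.3109, 0.1844, 0.017], 'confidence': 0.9}, {'point': [0.4731, -0.0474, 0.1491], 'confidence': 0.8}]
```

View pics/lift1.png

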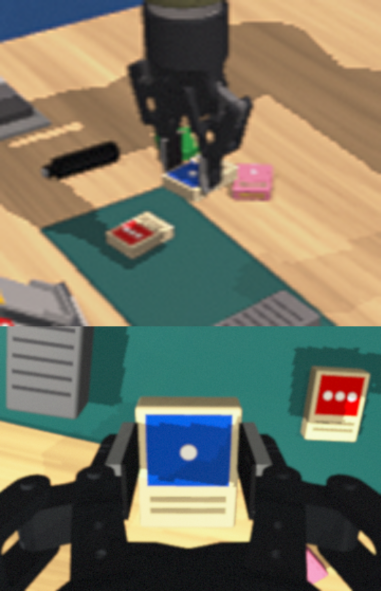

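```bash
cat >> h.py <<'E'
def pnp_cart(px):
    "px: head-left, head-right, foot-right, foot-left corners of top face in wrist picture; prints cart centre & axes in TCP frame"
    m=cm('wrist');f=f_of(m);K=np.array([[f,0,m['cx']],[0,f,m['cy']],[0,0,1.]])
    O=np.array([[30,22,7],[30,-22,7],[-30,-22,7],[-30,22,7]],float)/1000
    ok,r,t=cv2.solvePnP(O,np.array(px,float),K,np.array([m['k1'],0,0,0.]),flags=cv2.SOLVEPNP_IPPE)
    Rc=Ro.from_matrix(np.array(m['R'])); Rw=Rc.inv()*Ro.from_rotvec(r[:,0]); X=Rc.inv().apply(t[:,0]-np.array(m['t']))
    s=env.sense(); T=Ro.from_quat(s['eef_rot'])
    A=(T.inv()*Rw).as_matrix()
    print('cart world',X.round(4),'xaxis',Rw.as_matrix()[:,0].round(3),'z',Rw.as_matrix()[:,2].round(3))
    print('in tool: pos mm',(T.inv().apply(X-s['tcp_pos'])*1000).round(1),'x',A[:,0].round(3),'z',A[:,2].round(3))
    pr,_=cv2.projectPoints(O,r,t,K,np.array([m['k1'],0,0,0.])); print('resid',(pr[:,0]-np.array(px)).round(1).tolist())
E
python3 - <<'E'
from h import *
c=lambda X,Y:(X/.68*360/560+140,(Y-326.4)/.68*250/389+150)
pnp_cart([c(138,411),c(240,411),c(241,527),c(136,527)])
w=env.capture('wrist'); hsv=cv2.cvtColor(w,cv2.COLOR_RGB2HSV)
k=((hsv[...,2]>110)).astype(np.uint8); 
for row in (215,230,250,262,270): print(row, ''.join('#' if x else '.' for x in k[row,255:385:2]))
for col in (280,300,320,345,358): print(col,''.join('#' if x else '.' for x in k[185:290:1,col]))
E
```

```text
cart world [ 0.4546 -0.0532  0.1521] xaxis [ 0.219 -0.931  0.293] z [ 0.073 -0.284 -0.956]
in tool: pos mm [-13.    0.2   2.4] x [-0.015  0.955 -0.296] z [0.004 0.296 0.955]
resid [[116.3, 114.9], [28.6, 26.7], [-107.6, -102.7], [-4.6, -21.2]]
215 .################################################################
230 #####.###########################################################
250 ........################################################.........
262 ........###############################################..........
270 .........##############################################..........
280 ################################.########################################################################
300 ################################.########################################################################
320 ################################.########################################################################
345 #########################################################################################################
358 ################################.########################################################################
```

```bash
sed -i 's/\[30,22,7\],\[30,-22,7\],\[-30,-22,7\],\[-30,22,7\]/[30,22,0],[30,-22,0],[-30,-22,0],[-30,22,0]/; s/X=Rc.inv().apply(t\[:,0\]-np.array(m\[.t.\]))/X=Rc.inv().apply(t[:,0]-np.array(m["t"]))-Rw.as_matrix()[:,2]*.007/' h.py
python3 - <<'E'
from h import *
c=lambda X,Y:(X/.68*360/560+140,(Y-326.4)/.68*250/389+150)
pnp_cart([c(138,411),c(240,411),c(241,527),c(136,527)])
p=[np.array(c(*q)).round(1).tolist() for q in [(138,411),(240,411),(241,527),(136,527)]];print(p)
s=env.sense();T=Ro.from_quat(s['eef_rot'])
m=cm('wrist')
# predicted pixels for hypotheses of z offset (mm ahead of TCP to the centre) and x offset
for dx,dz in [(-8,14),(-12,18),(-10,18)]:
    print(dx,dz,[proj(m,s['tcp_pos']+T.apply(np.array([dx+a,b,dz-7])/1000)).round(1).tolist() for a,b in[(30,-22),(30,22),(-30,22),(-30,-22)]])
E
```

```text
cart world [ 0.4551 -0.0527  0.1374] xaxis [0.967 0.239 0.085] z [-0.081 -0.027  0.996]
in tool: pos mm [-11.7   0.2  16.3] x [ 0.996  0.003 -0.089] z [-0.089  0.003 -0.996]
resid [[-5.0, -0.1], [5.0, -0.0], [-4.2, 0.0], [4.2, 0.1]]
[[270.5, 230.0], [366.9, 230.0], [367.8, 339.6], [268.6, 339.6]]
-8 14 [[264.3, 219.5], [371.6, 219.4], [365.1, 339.6], [270.8, 339.7]]
-12 18 [[266.1, 224.9], [369.7, 224.9], [363.7, 340.7], [272.2, 340.7]]
-10 18 [[265.9, 220.5], [369.9, 220.5], [363.9, 337.3], [272.1, 337.4]]
```

```bash
python3 -m creep '[{"angular":[0,0,-8],"delta_pos":[2,2,2.5],"claw":-1},{"angular":[0,0,-8],"delta_pos":[2,2,2.5],"claw":-1},{"angular":[0,0,-8],"delta_pos":[1,1,1],"claw":-1},{"angular":[0,0,0],"delta_pos":[0,0,0],"claw":-1}]'
python3 - <<'E'
from h import *
np.set_printoptions(precision=4,suppress=True)
goal([.65,.06,.1],-10)
m=cm('wrist');w=env.capture('wrist');save('w2',cv2.resize(w,None,fx=1.25,fy=1.25))
for b in '123':print(b,[(np.round(d['point'],4),round(d['confidence'],2)) for d in env.search_frame('wrist','bay%s_seat'%b)[:2]])
R=np.array(m['R']);t=np.array(m['t']);np.savez('w2.npz',R=R,t=t,vfov=m['vfov'],cx=m['cx'],cy=m['cy'],k1=m['k1'])
E
```

```text
t: 4.85
tcp_pos: [0.5121, 0.0023, 0.2056]
eef_rot: [0.996, -0.094, -0.01, -0.004]
force: [0.5, 0.3, -1.3]
opening: 0.0416
d_cm [ 13.79   5.77 -10.56] |d| 18.3 rot [-0.57 -1.11  0.77] q [-0.1  -0.07  1.77  0.01  1.46  1.66] t 4.85
1 [(array([0.6437, 0.0637, 0.0305]), 0.71)]
2 [(array([ 0.6162, -0.1006,  0.034 ]), 0.9)]
3 [(array([ 0.6303, -0.0189,  0.0316]), 0.59)]
```

View pics/w2.png

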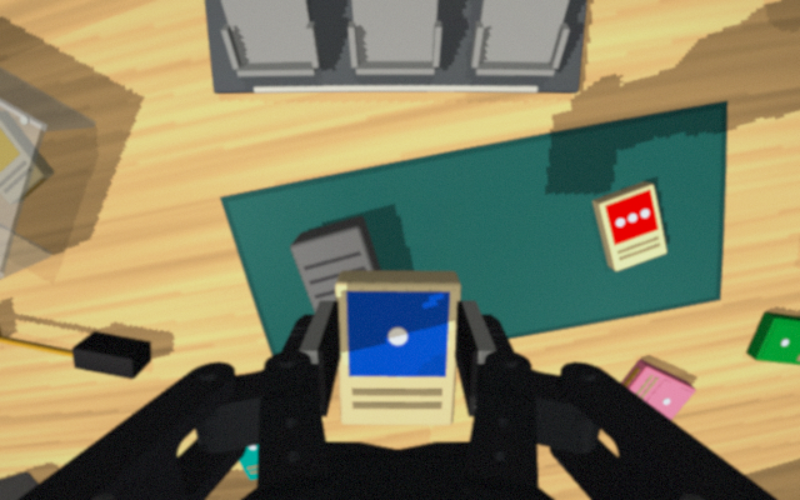

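Run:
```python
from h import *
np.set_printoptions(precision=4,suppress=True)
m=dict(np.load('w2.npz'))
P=lambda u,v,z:at_z(m,u/1.25,v/1.25,z)
L,Rr=P(216,93,.0),P(584,93,.0); print('base front z0',L,Rr,np.linalg.norm(L-Rr))
L,Rr=P(215,84,.012),P(586,84,.012); print('base front z12',L,Rr,np.linalg.norm(L-Rr), 'yaw',np.degrees(np.arctan2((L-Rr)[1],(L-Rr)[0]))-90)
for n,a,b,v in(('1',231,319,68),('3',351,438,67),('2',473,560,68)):
    A,B=P(a,v,.028),P(b,v,.028);print(n,(A+B)/2,np.linalg.norm(A-B))
```

```text
base front z0 [0.6214 0.1192 0.    ] [ 0.5704 -0.1486  0.    ] 0.2726305164186978
base front z12 [0.6261 0.1133 0.012 ] [ 0.5768 -0.1455  0.012 ] 0.26344745306581707 yaw -10.794941052491339
1 [0.6256 0.0641 0.028 ] 0.059226045969154796
3 [ 0.6106 -0.014   0.028 ] 0.05743415598180343
2 [ 0.5954 -0.0935  0.028 ] 0.05814653802491031
```

```bash
cat >> h.py <<'E'
YAW=-10.7; ux=np.array([np.cos(np.radians(YAW)),np.sin(np.radians(YAW)),0]); uy=np.array([-ux[1],ux[0],0])
c35,s35=np.cos(np.radians(35)),np.sin(np.radians(35))
sl=ux*c35+np.array([0,0,s35]); nn=-ux*s35+np.array([0,0,c35])
seat={1:np.array([.6548,.0589,.0442]),3:np.array([.6400,-.0197,.0442]),2:np.array([.6251,-.0983,.0442])}
def dockgoal(b,along,lift,off=(-.0125,0,.018)):
    "TCP goal so cart centre is at seat + along*slope + lift*normal (m); off=cart centre in tool frame"
    C=seat[b]+along*sl+lift*nn
    a=Ro.from_euler('z',YAW,degrees=True)
    T=a*Ro.from_euler('y',-35,degrees=True)*Ro.from_euler('x',180,degrees=True)
    p=C-T.apply(off); print('tcp goal',p.round(4)); goal(p,YAW,35)
E
python3 - <<'E'
from h import *
pnp_cart(np.array([(345,288),(455,288),(453,424),(341,424)])/1.25)
dockgoal(1,.001,.06); dockgoal(1,.001,.0015)
E
```

```text
cart world [0.4891 0.0041 0.1742] xaxis [ 0.977 -0.201 -0.072] z [ 0.063 -0.052  0.997]
in tool: pos mm [-20.5   0.8  30.3] x [0.999 0.019 0.048] z [ 0.048  0.034 -0.998]
resid [[-2.7, -0.3], [2.7, 0.3], [-2.4, -0.2], [2.4, 0.3]]
tcp goal [0.6217 0.0652 0.1158]
d_cm [11.17  6.43 -8.82] |d| 15.62 rot [ -6.99 -35.68  -0.28] q [-0.1  -0.07  1.77  0.01  1.46  1.65] t 5.05
tcp goal [0.6547 0.0589 0.0679]
d_cm [ 14.47   5.8  -13.61] |d| 20.69 rot [ -6.99 -35.68  -0.28] q [-0.1  -0.07  1.77  0.01  1.46  1.65] t 5.05
```

```bash
python3 -m creep '[{"angular":[-1.4,-7.1,0],"delta_pos":[2.2,1.3,-1.5],"claw":-1},{"angular":[-1.4,-7.1,0],"delta_pos":[2.2,1.3,-1.5],"claw":-1},{"angular":[-1.4,-7.1,0],"delta_pos":[2.2,1.3,-1.5],"claw":-1},{"angular":[-1.4,-7.1,0],"delta_pos":[2.2,1.3,-1.5],"claw":-1},{"angular":[-1.4,-7.1,0],"delta_pos":[2.2,1.3,-1.5],"claw":-1},{"angular":[0,0,0],"delta_pos":[0,0,0],"claw":-1}]'
python3 - <<'E'
from h import *
dockgoal(1,.001,.04)
E
```

```text
t: 5.65
tcp_pos: [0.6178, 0.063, 0.1209]
eef_rot: [0.948, -0.08, 0.306, 0.031]
force: [-0.5, 0.1, -1.4]
opening: 0.0418
tcp goal [0.633  0.063  0.0995]
d_cm [ 1.52  0.   -2.14] |d| 2.63 rot [ 0.69  0.69 -0.86] q [ 0.12 -0.14  2.13 -0.33  0.57  2.08] t 5.65
```

```bash
python3 -m creep '[{"angular":[0.7,0.7,-0.8],"delta_pos":[1.5,0,-2.1],"claw":-1},{"angular":[0,0,0],"delta_pos":[1.0,-0.2,-1.4],"claw":-1},{"angular":[0,0,0],"delta_pos":[0,0,0],"claw":-1},{"angular":[0,0,0],"delta_pos":[0,0,0],"claw":-1}]'
python3 - <<'E'
from h import *
dockgoal(1,.001,.0015); dockgoal(1,.001,.015)
w=env.capture('scene');m=cm('scene')
u,v=proj(m,seat[1]).astype(int);print(u,v,env.sense()['force'])
save('s2',cv2.resize(w[v-60:v+50,u-70:u+70],None,fx=5,fy=5,interpolation=cv2.INTER_CUBIC))
E
```

```text
t: 6.05
tcp_pos: [0.6392, 0.0577, 0.0826]
eef_rot: [0.951, -0.085, 0.294, 0.031]
force: [0.0, 0.0, -0.5]
opening: 0.0413
tcp goal [0.6547 0.0589 0.0679]
d_cm [ 1.55  0.12 -1.46] |d| 2.13 rot [ 0.37 -0.68 -0.29] q [ 0.1  -0.    2.07 -0.34  0.51  2.09] t 6.05
tcp goal [0.6471 0.0604 0.079 ]
d_cm [ 0.79  0.27 -0.36] |d| 0.91 rot [ 0.37 -0.68 -0.29] q [ 0.1  -0.    2.07 -0.34  0.51  2.09] t 6.05
262 236 [ 0.50998039 -0.53761459 -1.04678298]
```

View pics/s2.png

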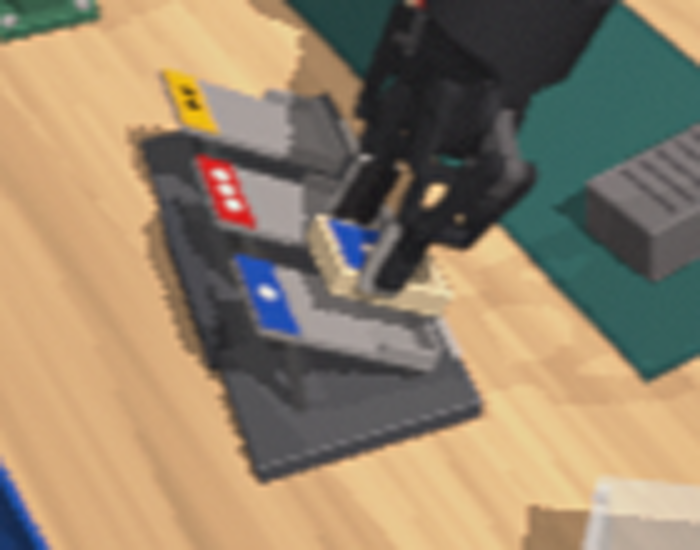

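```bash
python3 -m creep '[{"angular":[0.3,-0.6,-0.3],"delta_pos":[0.8,0.2,-0.6],"claw":-1},{"angular":[0,0,0],"delta_pos":[0.4,0,-0.5],"claw":-1},{"angular":[0,0,0],"delta_pos":[0,0,0],"claw":-1}]'
python3 -c "
from h import *
dockgoal(1,.001,.001);s=env.sense();print(s['force'])"
```

```text
t: 6.4
tcp_pos: [0.6529, 0.0593, 0.074]
eef_rot: [0.949, -0.089, 0.301, 0.029]
force: [-0.1, 0.7, -0.3]
opening: 0.0417
tcp goal [0.655  0.0589 0.0675]
d_cm [ 0.2  -0.04 -0.65] |d| 0.68 rot [0.06 0.17 0.06] q [ 0.1   0.04  2.05 -0.36  0.48  2.13] t 6.4
[-0.07638769  0.69278021 -0.3440146 ]
```

```bash
python3 -m creep '[{"angular":[0,0,0],"delta_pos":[0.1,0,-0.3],"claw":-1},{"angular":[0,0,0],"delta_pos":[0,0,-0.1],"claw":-1},{"angular":[0,0,0],"delta_pos":[0,0,0],"claw":-1}]'
python3 -c "
from h import *
dockgoal(1,.001,.001);s=env.sense();print(s['force'])"
python3 -m creep '[{"angular":[0,0,0],"delta_pos":[0.1,0,-0.2],"claw":-1},{"angular":[0,0,0],"delta_pos":[0,0,0],"claw":-1}]'
python3 -c "
from h import *
dockgoal(1,.001,.001);s=env.sense();print(s['force'])"
```

```text
t: 6.7
tcp_pos: [0.6542, 0.0594, 0.07]
eef_rot: [0.949, -0.089, 0.301, 0.029]
force: [-0.1, -0.7, -0.4]
opening: 0.0412
tcp goal [0.655  0.0589 0.0675]
d_cm [ 0.08 -0.06 -0.25] |d| 0.26 rot [0.07 0.18 0.04] q [ 0.1   0.05  2.05 -0.37  0.47  2.14] t 6.7
[-0.06249805 -0.65105549 -0.40188612]
t: 6.9
tcp_pos: [0.6547, 0.0596, 0.0697]
eef_rot: [0.949, -0.089, 0.301, 0.029]
force: [-0.7, -0.0, -1.6]
opening: 0.0417
tcp goal [0.655  0.0589 0.0675]
d_cm [ 0.03 -0.07 -0.22] |d| 0.23 rot [0.13 0.15 0.06] q [ 0.1   0.06  2.05 -0.37  0.47  2.14] t 6.9
[-0.74962447 -0.02127063 -1.57573995]
```

```bash
python3 -m creep '[{"angular":[0,0,0],"delta_pos":[0,0,-0.2],"claw":-1},{"angular":[0,0,0],"delta_pos":[0,0,-0.2],"claw":-1},{"angular":[0,0,0],"delta_pos":[0,0,0],"claw":-1}]'
python3 - <<'E'
from h import *
dockgoal(1,.001,.001);s=env.sense();print(s['force'])
w=env.capture('scene');m=cm('scene')
u,v=proj(m,seat[1]).astype(int)
A=cv2.resize(w[v-45:v+45,u-50:u+50],None,fx=5,fy=5,interpolation=cv2.INTER_CUBIC)
b=env.capture('wrist');B=cv2.resize(b,(720,450))
save('s3',np.vstack([cv2.copyMakeBorder(A,0,0,0,220,0),B])[:,:]); 
im=cv2.imread('pics/s3.png');cv2.imwrite('pics/s3.png',cv2.resize(im,None,fx=.66,fy=.66))
E
```

```text
t: 7.2
tcp_pos: [0.655, 0.0598, 0.0702]
eef_rot: [0.949, -0.089, 0.302, 0.03]
force: [-1.3, -0.7, -1.6]
opening: 0.0417
tcp goal [0.655  0.0589 0.0675]
d_cm [-0.   -0.09 -0.27] |d| 0.29 rot [0.21 0.28 0.09] q [ 0.1   0.06  2.05 -0.38  0.47  2.15] t 7.2
[-1.25608292 -0.73564916 -1.56568733]
```

View pics/s3.png

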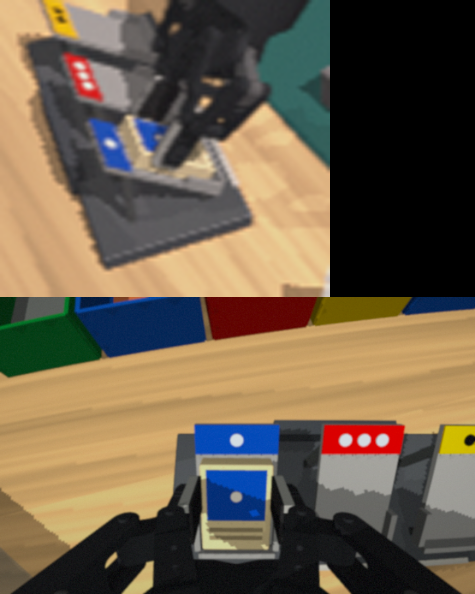

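The cart sits centred in bay 1 (wrist view (236,505)), between the guides, with its foot at the lip. I'll release it and back off along the normal.

```bash
python3 -m creep '[{"angular":[0,0,0],"delta_pos":[0,0,0],"claw":0.3},{"angular":[0,0,0],"delta_pos":[0,0,0],"claw":0.3},{"angular":[0,0,0],"delta_pos":[0,0,0],"claw":0.3},{"angular":[0,0,0],"delta_pos":[-0.6,0.1,0.8],"claw":0.3},{"angular":[0,0,0],"delta_pos":[-1.7,0.3,2.5],"claw":0.3},{"angular":[0,0,0],"delta_pos":[-2.3,0.4,3.3],"claw":0.3},{"angular":[0,0,0],"delta_pos":[-2.3,0.4,3.3],"claw":0.6}]'
python3 - <<'E'
from h import *
np.set_printoptions(precision=4,suppress=True)
m=cm('top');a=env.capture('scene')
m=cm('scene');u,v=proj(m,seat[1]).astype(int)
save('s4',cv2.resize(a[v-45:v+45,u-50:u+50],None,fx=5,fy=5,interpolation=cv2.INTER_CUBIC))
for d in env.search_frame('scene','cart1_center')[:4]: print(np.round(d['point'],4),d['confidence'])
print(seat[1]+.007*nn)
goal([.432,.271,.15],70.6)
E
```

```text
t: 8.0
tcp_pos: [0.5817, 0.0707, 0.1631]
eef_rot: [0.95, -0.089, 0.296, 0.031]
force: [0.6, 0.6, 0.6]
opening: 0.0675
[0.3085 0.1827 0.0163] 0.62
[0.6509 0.0596 0.0499]
d_cm [-15.24  19.93  -1.99] |d| 25.17 rot [-18.99  33.28  78.59] q [ 0.15 -0.31  2.17 -0.3   0.71  2.08] t 8.1
```

```bash
python3 -m creep '[{"angular":[-1.7,3,7.1],"delta_pos":[-1.4,1.8,0.3],"claw":1},{"angular":[-1.7,3,7.1],"delta_pos":[-1.4,1.8,0.3],"claw":1},{"angular":[-1.7,3,7.1],"delta_pos":[-1.4,1.8,0.3],"claw":1},{"angular":[-1.7,3,7.1],"delta_pos":[-1.4,1.8,0],"claw":1},{"angular":[-1.7,3,7.1],"delta_pos":[-1.4,1.8,0],"claw":1},{"angular":[-1.7,3,7.1],"delta_pos":[-1.4,1.8,0],"claw":1},{"angular":[-1.7,3,7.1],"delta_pos":[-1.4,1.8,0],"claw":1},{"angular":[-1.7,3,7.1],"delta_pos":[-1.4,1.8,0],"claw":1}]'
python3 -c "
from h import *
goal([.40,.23,.2],70.6)"
```

```text
t: 8.9
tcp_pos: [0.4686, 0.2185, 0.1775]
eef_rot: [0.901, 0.426, 0.084, 0.006]
force: [0.1, 0.2, -0.2]
opening: 0.0854
d_cm [-6.86  1.15  2.25] |d| 7.31 rot [-5.03  8.34 19.92] q [ 0.33 -0.21  1.96  0.01  1.22  1.02] t 8.9
```

```bash
python3 -m creep '[{"angular":[-1.7,2.8,6.7],"delta_pos":[-1.0,2.2,0.7],"claw":1},{"angular":[-1.7,2.8,6.7],"delta_pos":[-1.0,2.2,0.7],"claw":1},{"angular":[-1.7,2.8,6.7],"delta_pos":[-1.0,2.2,0.7],"claw":1},{"angular":[0,0,0],"delta_pos":[0,0,0],"claw":1},{"angular":[0,0,0],"delta_pos":[0,0,0],"claw":1}]'
python3 - <<'E'
from h import *
np.set_printoptions(precision=4,suppress=True)
goal([.432,.271,.15],70.6)
m=cm('wrist');a=env.capture('wrist');save('w3',a)
R=np.array(m['R']);t=np.array(m['t']);np.savez('w3.npz',R=R,t=t,vfov=m['vfov'],cx=m['cx'],cy=m['cy'],k1=m['k1'])
print([(d['point'],d['confidence']) for d in env.search_frame('wrist','rake_grip')[:2]])
print([(d['point'],d['confidence']) for d in env.search_frame('wrist','rake_blade')[:2]])
# top: blue label in bay1
a=env.capture('top');mt=cm('top');hsv=cv2.cvtColor(a,cv2.COLOR_RGB2HSV)
k=cv2.inRange(hsv,(105,120,60),(125,255,255)); N,_,st,ce=cv2.connectedComponentsWithStats(k)
print([(ce[i].round(1).tolist(),st[i].tolist()) for i in range(1,N) if st[i][4]>15 and 60<ce[i][1]<240])
lab=seat[1]+.007*nn
print('expected cart corners top px',[proj(mt,lab+a*sl+b*uy).round(1).tolist() for a,b in[(.03,.022),(.03,-.022),(-.03,-.022),(-.03,.022)]])
save('d2',cv2.resize(a[85:165,280:410],None,fx=6,fy=6,interpolation=cv2.INTER_CUBIC))
E
```

```text
t: 9.4
tcp_pos: [0.4371, 0.2877, 0.1947]
eef_rot: [0.81, 0.586, -0.007, -0.0]
force: [-0.3, -1.0, -0.6]
opening: 0.0856
d_cm [-0.51 -1.67 -4.47] |d| 4.8 rot [ 0.48 -0.69 -1.17] q [ 0.49 -0.03  1.76 -0.    1.43  0.8 ] t 9.4
[([0.442, 0.2942, 0.0252], 0.57)]
[([0.4401, 0.3003, 0.0317], 0.78)]
[([21.0, 95.4], [15, 90, 13, 13, 116]), ([311.4, 97.3], [300, 93, 23, 10, 144]), ([308.3, 114.5], [301, 108, 15, 14, 159])]
expected cart corners top px [[301.1, 103.0], [320.1, 106.2], [316.6, 131.1], [298.1, 127.9]]
```

View pics/w3.png

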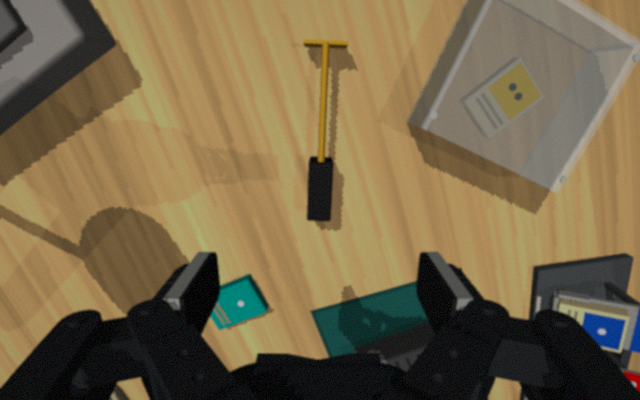

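Run:
```python
from h import *
np.set_printoptions(precision=4,suppress=True)
m=dict(np.load('w3.npz')); P=lambda u,v,z:at_z(m,u,v,z)
h=P(320,188.5,.03);b=P(326,43.5,.027);print('handle',h,'blade',b,np.linalg.norm((b-h)[:2]),np.degrees(np.arctan2(*(b-h)[[1,0]])))
print('hlen',np.linalg.norm(P(321,157.5,.03)-P(319,219.5,.03)))
c=[P(u,v,.055) for u,v in((412,125),(555,192),(638,40),(480,-3))]
for i in range(4): d=c[(i+1)%4]-c[i]; print(c[i],np.linalg.norm(d),np.degrees(np.arctan2(d[1],d[0])))
k=[P(u,v,.014) for u,v in((462,98),(518,58),(543,92),(487,137))]
for i in range(4): d=k[(i+1)%4]-k[i]; print(k[i],np.linalg.norm(d),np.degrees(np.arctan2(d[1],d[0])))
print(np.mean(k,0))
goal([h[0],h[1],.023],np.degrees(np.arctan2(*(b-h)[[1,0]])))
```

```text
handle [0.4332 0.2777 0.03  ] blade [0.4749 0.3896 0.027 ] 0.11937321334446466 69.5611446799733
hlen 0.05702096078794876
[0.5181 0.3109 0.055 ] 0.13569575050730884 -41.305281011058014
[0.62   0.2214 0.055 ] 0.12933352823932873 50.83454508591258
[0.7017 0.3216 0.055 ] 0.13056722302376153 151.6894038312945
[0.5868 0.3836 0.055 ] 0.09995032631528142 -133.39414365574703
[0.5747 0.3129 0.014 ] 0.056936907772764674 18.7499578547191
[0.6286 0.3312 0.014 ] 0.038706090173942706 -63.64227531178173
[0.6458 0.2965 0.014 ] 0.061007992426039326 -156.84457650418932
[0.5897 0.2725 0.014 ] 0.043069327430579854 110.3911210785016
[0.6097 0.3033 0.014 ]
d_cm [ -0.37  -0.9  -17.23] |d| 17.26 rot [ 0.44 -0.67 -2.13] q [ 0.48 -0.03  1.76 -0.    1.43  0.8 ] t 9.6
```

```bash
python3 -m creep '[{"angular":[0.4,-0.6,-1.8],"delta_pos":[-0.4,-1.1,-4],"claw":0.3},{"angular":[0,0,0],"delta_pos":[-0.4,-1.1,-4],"claw":0.2},{"angular":[0,0,0],"delta_pos":[0,0,-3],"claw":0.2},{"angular":[0,0,0],"delta_pos":[0,0,-2],"claw":0.2},{"angular":[0,0,0],"delta_pos":[0,0,0],"claw":0.2}]'
python3 -c "
from h import *
goal([.4292,.2656,.03],70)"
```

```text
t: 10.1
tcp_pos: [0.4298, 0.2601, 0.0632]
eef_rot: [0.823, 0.568, 0.003, 0.001]
force: [-0.7, 0.1, 0.0]
opening: 0.0512
d_cm [-0.06  0.55 -3.32] |d| 3.37 rot [-0.14  0.37  0.74] q [ 0.44  0.04  1.94 -0.    1.15  0.8 ] t 10.1
```

```bash
python3 -m creep '[{"angular":[0,0.4,0.7],"delta_pos":[0,0.5,-2],"claw":0.2},{"angular":[0,0,0],"delta_pos":[0,0,-1.2],"claw":0.2},{"angular":[0,0,0],"delta_pos":[0,0,0],"claw":0.2}]'
python3 -c "
from h import *
goal([.4292,.2656,.03],70)"
python3 -m creep '[{"angular":[0,0,0],"delta_pos":[0,0,0],"claw":-1},{"angular":[0,0,0],"delta_pos":[0,0,0],"claw":-1},{"angular":[0,0,0],"delta_pos":[0,0,0],"claw":-1},{"angular":[0,0,0],"delta_pos":[0,0,0],"claw":-1},{"angular":[0,0,0],"delta_pos":[0,0,0],"claw":-1}]'
python3 -c "
from h import *
goal([.4292,.2656,.03],70)"
```

```text
t: 10.4
tcp_pos: [0.4316, 0.2642, 0.0331]
eef_rot: [0.82, 0.572, 0.002, -0.001]
force: [-0.5, -0.3, 0.3]
opening: 0.051
d_cm [-0.24  0.14 -0.31] |d| 0.41 rot [-0.21  0.16  0.25] q [0.45 0.1  1.94 0.   1.09 0.8 ] t 10.4
t: 10.9
tcp_pos: [0.4343, 0.265, 0.0374]
eef_rot: [0.821, 0.571, 0.005, -0.0]
force: [-0.4, -0.2, -1.7]
opening: 0.0202
d_cm [-0.51  0.06 -0.74] |d| 0.9 rot [-0.35  0.48  0.31] q [0.45 0.09 1.94 0.   1.1  0.8 ] t 10.9
```

```bash
python3 -m creep '[{"angular":[0,0,0],"delta_pos":[0,0,2.5],"claw":-1},{"angular":[0,0,0],"delta_pos":[0.5,-2,1.5],"claw":-1},{"angular":[0,0,0],"delta_pos":[0.6,-3,0],"claw":-1},{"angular":[0,0,0],"delta_pos":[0.6,-3,0],"claw":-1},{"angular":[0,0,-5],"delta_pos":[0.6,-3,0],"claw":-1},{"angular":[0,0,-8],"delta_pos":[0.5,-1.5,0],"claw":-1},{"angular":[0,0,-8],"delta_pos":[0,0,0],"claw":-1},{"angular":[0,0,0],"delta_pos":[0,0,0],"claw":-1}]'
python3 - <<'E'
from h import *
np.set_printoptions(precision=4,suppress=True)
goal([.4645,.1374,.0534],48.7)
m=cm('wrist');a=env.capture('wrist')
b=env.capture('scene');ms=cm('scene')
R=np.array(m['R']);t=np.array(m['t']);np.savez('w4.npz',R=R,t=t,vfov=m['vfov'],cx=m['cx'],cy=m['cy'],k1=m['k1'])
s=env.sense(); 
u,v=proj(ms,s['tcp_pos']).astype(int)
B=b[v-60:v+100,u-110:u+90]
save('w4',np.vstack([cv2.resize(a[:320],(600,300)),cv2.resize(B,(375,300))[:, :].repeat(1,1) if 0 else cv2.copyMakeBorder(cv2.resize(B,(375,300),interpolation=cv2.INTER_CUBIC),0,0,0,225,0)]))
E
```

```text
t: 11.7
tcp_pos: [0.4634, 0.1356, 0.0808]
eef_rot: [0.913, 0.408, 0.006, 0.002]
force: [-0.1, 0.3, -0.6]
opening: 0.0204
d_cm [ 0.11  0.18 -2.74] |d| 2.74 rot [-0.11  0.76  0.59] q [ 0.18 -0.05  1.99 -0.    1.18  0.91] t 11.7
```

View pics/w4.png

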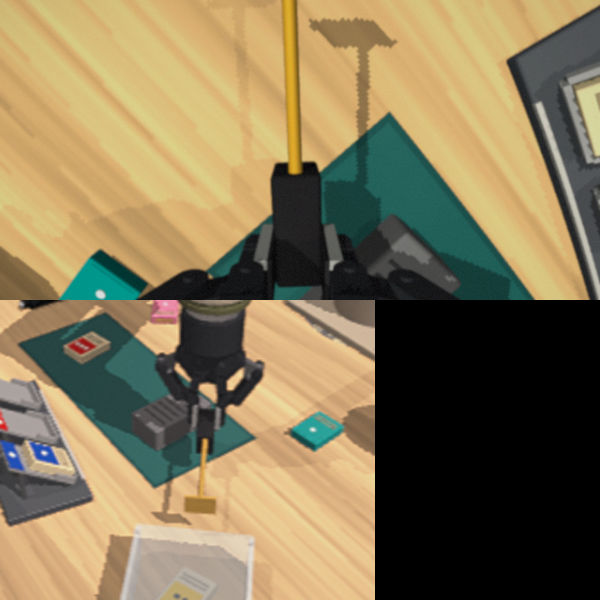

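Run:
```python
from h import *
np.set_printoptions(precision=4,suppress=True)
m=dict(np.load('w4.npz')); s=env.sense();T=Ro.from_quat(s['eef_rot']);tp=s['tcp_pos']
for dz in(.0,.004,.007,.011,.014):
    F=at_z(m,317,175.5,tp[2]-dz);B=at_z(m,317,304,tp[2]-dz)
    print(dz,'len',np.linalg.norm(F-B).round(4),'front in tool',T.inv().apply(F-tp).round(4),'back',T.inv().apply(B-tp).round(4), 'wid',np.linalg.norm(at_z(m,292,176,tp[2]-dz)-at_z(m,339,176,tp[2]-dz)).round(4))
ms=cm('scene'); u,v=proj(ms,tp).astype(int)
print('blade seen: top edge',(u-110+200/1.875, v-60+(498-300)/1.875),'bottom',(u-110+200/1.875,v-60+(513-300)/1.875))
for hx in (.005,.01,.015):
  for top in(.004,.010):
    # handle centre in tool (hx,0,top+.015); blade lower
    for n,z in(('top',top+.030-.026),('bot',top+.030-.001)):
        print(hx,top,n,proj(ms,tp+T.apply([hx+.125,0,z])).round(1))
g=[(d['point'],d['confidence']) for d in env.search_frame('scene','rake_blade')[:2]];print(g)
```

```text
0.0 len 0.0556 front in tool [ 0.042  -0.0003  0.0004] back [-0.0136 -0.0008 -0.0001] wid 0.0176
0.004 len 0.0574 front in tool [ 0.041  -0.0003  0.0044] back [-0.0163 -0.0008  0.0038] wid 0.0182
0.007 len 0.0587 front in tool [ 0.0403 -0.0003  0.0074] back [-0.0184 -0.0008  0.0068] wid 0.0186
0.011 len 0.0605 front in tool [ 0.0393 -0.0003  0.0114] back [-0.0212 -0.0008  0.0108] wid 0.0192
0.014 len 0.0618 front in tool [ 0.0386 -0.0003  0.0144] back [-0.0232 -0.0009  0.0138] wid 0.0196
blade seen: top edge (np.float64(345.6666666666667), np.float64(257.6)) bottom (np.float64(345.6666666666667), np.float64(265.6))
0.005 0.004 top [344.2 253.8]
0.005 0.004 bot [343.8 262.2]
0.005 0.01 top [344.1 255.8]
0.005 0.01 bot [343.7 264.1]
0.01 0.004 top [344.  255.5]
0.01 0.004 bot [343.6 263.8]
0.01 0.01 top [343.9 257.5]
0.01 0.01 bot [343.5 265.8]
0.015 0.004 top [343.8 257.2]
0.015 0.004 bot [343.4 265.5]
0.015 0.01 top [343.7 259.2]
0.015 0.01 bot [343.3 267.5]
[([0.4536, -0.3394, 0.0144], 0.71), ([0.5042, 0.1831, 0.071], 0.61)]
```

```bash
python3 -m creep '[{"angular":[0,0.7,0.6],"delta_pos":[0.1,0.1,-1.5],"claw":-1},{"angular":[0,0,0],"delta_pos":[0,0,-1.1],"claw":-1},{"angular":[0,0,0],"delta_pos":[0,0,0],"claw":-1},{"angular":[0,0,0],"delta_pos":[0,0,0],"claw":-1}]'
python3 -c "
from h import *
goal([.5508,.2362,.0535],48.7)"
```

```text
t: 12.25
tcp_pos: [0.4639, 0.1391, 0.054]
eef_rot: [0.907, 0.421, 0.001, -0.001]
force: [0.3, -0.4, -0.8]
opening: 0.0204
d_cm [ 8.69  9.71 -0.05] |d| 13.03 rot [-0.14  0.06 -1.14] q [0.18 0.01 1.99 0.   1.14 0.88] t 12.25
```

```bash
python3 -m creep '[{"angular":[0,0,-1.1],"delta_pos":[1.4,1.6,0],"claw":-1},{"angular":[0,0,0],"delta_pos":[1.7,1.9,0],"claw":-1},{"angular":[0,0,0],"delta_pos":[0.9,1.0,0],"claw":-1},{"angular":[0,0,0],"delta_pos":[0,0,0],"claw":-1}]'
python3 -c "
from h import *
goal([.5508,.2362,.0535],48.7)"
```

```text
t: 12.65
tcp_pos: [0.505, 0.186, 0.0553]
eef_rot: [0.911, 0.413, 0.001, -0.001]
force: [-0.3, -1.2, -0.9]
opening: 0.0203
d_cm [ 4.58  5.02 -0.18] |d| 6.8 rot [-0.14  0.12 -0.13] q [0.26 0.15 1.84 0.   1.15 0.97] t 12.65
```

```bash
python3 -m creep '[{"angular":[0,0,0],"delta_pos":[1.5,1.65,-0.2],"claw":-1},{"angular":[0,0,0],"delta_pos":[1.5,1.65,0],"claw":-1},{"angular":[0,0,0],"delta_pos":[1.0,1.1,0],"claw":-1},{"angular":[0,0,0],"delta_pos":[0,0,0],"claw":-1}]'
python3 -c "
from h import *
goal([.5508,.2362,.0535],48.7);print(env.sense()['force'])"
```

```text
t: 13.05
tcp_pos: [0.5448, 0.2303, 0.0541]
eef_rot: [0.91, 0.414, 0.001, -0.0]
force: [0.2, -0.2, -0.3]
opening: 0.0205
d_cm [ 0.6   0.59 -0.06] |d| 0.84 rot [-0.09  0.09 -0.27] q [0.31 0.28 1.69 0.   1.17 1.03] t 13.05
[ 0.19428331 -0.2469284  -0.30393546]
```

```bash
python3 -m creep '[{"angular":[0,0,0],"delta_pos":[0.6,0.6,0],"claw":-1},{"angular":[0,0,0],"delta_pos":[0,0,0],"claw":-1}]'
python3 - <<'E'
from h import *
np.set_printoptions(precision=4,suppress=True)
goal([.5508,.2362,.0535],48.7);s=env.sense();print(s['force'])
T=Ro.from_quat(s['eef_rot']);print('blade',s['tcp_pos']+T.apply([.1365,0,.036]))
for cam in('scene','wrist'):
    env.capture(cam);m=cm(cam)
    for n in('cart2_center','rake_blade'):
        for d in env.trace(cam,n)[:3]:
            c=np.argwhere(d['region'])[:,::-1];P=np.array([at_z(m,u,v,.014)[:2] for u,v in c[::3]]);r=cv2.minAreaRect((P*1000).astype(np.float32))
            print(cam,n,round(d['confidence'],2),c.mean(0).round(),np.round(r[0],1),np.round(r[1],1),round(r[2],1))
E
```

```text
t: 13.25
tcp_pos: [0.5502, 0.2356, 0.0542]
eef_rot: [0.91, 0.415, 0.001, -0.0]
force: [0.2, 0.2, -1.1]
opening: 0.0204
d_cm [ 0.06  0.06 -0.07] |d| 0.11 rot [-0.05  0.04 -0.29] q [0.32 0.3  1.67 0.   1.17 1.03] t 13.25
[ 0.1692  0.2344 -1.1457]
blade [0.6398 0.3387 0.0184]
scene rake_blade 0.48 [343. 265.] [535.5 214.4] [50.6 22.3] 49.0
wrist rake_blade 0.87 [316. 246.] [542.7 229.7] [68.4 27.3] 50.2
```

```bash
python3 -m creep '[{"angular":[0,0,0],"delta_pos":[0.2,0.2,-0.5],"claw":-1},{"angular":[0,0,0],"delta_pos":[0,0,-0.6],"claw":-1},{"angular":[0,0,0],"delta_pos":[0,0,-0.3],"claw":-1},{"angular":[0,0,0],"delta_pos":[0,0,0],"claw":-1}]'
python3 -c "
from h import *
goal([.5508,.2362,.0385],48.7);print(env.sense()['force'])"
```

```text
t: 13.95
tcp_pos: [0.5513, 0.2369, 0.0382]
eef_rot: [0.91, 0.414, -0.0, -0.0]
force: [0.9, 0.4, -1.0]
opening: 0.0206
d_cm [-0.05 -0.07  0.03] |d| 0.09 rot [-0.02 -0.04 -0.25] q [0.32 0.33 1.67 0.   1.15 1.04] t 13.95
[ 0.87096662  0.43864968 -0.99245844]
```

```bash
python3 -m creep '[{"angular":[0,0,0],"delta_pos":[-0.5,-0.57,0],"claw":-1},{"angular":[0,0,0],"delta_pos":[-1.0,-1.13,0],"claw":-1},{"angular":[0,0,0],"delta_pos":[-1.0,-1.13,0],"claw":-1},{"angular":[0,0,0],"delta_pos":[-1.0,-1.13,0],"claw":-1},{"angular":[0,0,0],"delta_pos":[-1.0,-1.13,0],"claw":-1},{"angular":[0,0,0],"delta_pos":[-0.5,-0.57,0],"claw":-1},{"angular":[0,0,0],"delta_pos":[0,0,0],"claw":-1}]'
python3 - <<'E'
from h import *
np.set_printoptions(precision=4,suppress=True)
goal([.463,.137,.0385],48.7);s=env.sense();print(s['force'])
for cam in('scene',):
    a=env.capture(cam);m=cm(cam)
    for n in('cart2_center',):
        for d in env.trace(cam,n)[:4]:
            c=np.argwhere(d['region'])[:,::-1];P=np.array([at_z(m,u,v,.014)[:2] for u,v in c[::3]]);r=cv2.minAreaRect((P*1000).astype(np.float32))
            print(cam,n,round(d['confidence'],2),c.mean(0).round(),np.round(r[0],1),np.round(r[1],1),round(r[2],1))
    hsv=cv2.cvtColor(a,cv2.COLOR_RGB2HSV); k=cv2.inRange(hsv,(20,80,80),(34,255,255));k[:230]=0
    N,_,st,ce=cv2.connectedComponentsWithStats(k)
    print([(ce[i].round(1).tolist(),st[i].tolist(),at_z(m,*ce[i],.014)) for i in range(1,N) if st[i][4]>30 and 290<ce[i][0]<400])
E
```

```text
t: 14.65
tcp_pos: [0.4979, 0.1771, 0.038]
eef_rot: [0.91, 0.415, -0.0, -0.0]
force: [0.4, 0.6, -0.8]
opening: 0.0203
d_cm [-3.49 -4.01  0.05] |d| 5.31 rot [-0.01 -0.06 -0.29] q [0.24 0.15 1.87 0.   1.12 0.96] t 14.65
[ 0.4092  0.6478 -0.767 ]
[([297.6, 264.4], [288, 250, 21, 28, 87], array([0.6196, 0.1548, 0.014 ])), ([303.3, 263.1], [296, 254, 15, 19, 36], array([0.6069, 0.1585, 0.014 ])), ([382.9, 269.3], [370, 259, 26, 25, 120], array([0.4703, 0.2734, 0.014 ])), ([332.6, 284.9], [325, 279, 17, 13, 168], array([0.5883, 0.2473, 0.014 ])), ([399.8, 379.6], [375, 350, 44, 50, 148], array([0.6122, 0.4816, 0.014 ]))]
```

Run:
```python
from h import *
np.set_printoptions(precision=4,suppress=True)
a=env.capture('wrist');m=cm('wrist');s=env.sense();T=Ro.from_quat(s['eef_rot']);tp=s['tcp_pos']
print('blade edge px',[proj(m,tp+T.apply([.1365,y,.036])).round().tolist() for y in(-.018,0,.018)])
for n in('cart2_center','cart1_center','rake_blade'):
  for d in env.trace('wrist',n)[:3]:
    c=np.argwhere(d['region'])[:,::-1];P=np.array([at_z(m,u,v,.014)[:2] for u,v in c[::3]]);r=cv2.minAreaRect((P*1000).astype(np.float32))
    print(n,round(d['confidence'],2),c.mean(0).round(),c.min(0),c.max(0),np.round(r[0],1),np.round(r[1],1),round(r[2],1))
hsv=cv2.cvtColor(a,cv2.COLOR_RGB2HSV)
b=hsv[0:170:6,200:440:4]
for r in b: print(''.join('#' if v<70 else 'Y' if (18<=h<=33 and s_>150) else 'o' if s_<70 else '.' for h,s_,v in r))
```

```text
blade edge px [[276.0, -66.0], [320.0, -67.0], [363.0, -66.0]]
cart2_center 0.87 [370.  47.] [316   0] [424  96] [573.4 232.2] [37.2 43.6] 50.0
rake_blade 0.66 [315. 194.] [288   0] [343 306] [522.6 208.4] [139.2  25.2] 50.2
.........................YYYY...YYYYYYYYYYYYYYYYYYYYYY......
..........................YYY...YYYYYYYYYYYYYYYYYYYYYY......
..........................YYY...YYYYYYYYYYYYYYYYYYYYYY......
..........................YYYY..YYYYYYYYYYYYYYYYYYYYYY......
..........................YYYY..YYYYYYYYYYYYYYYYYYYYYY......
..........................YYYY..YYYYYYYYYYYYYYYYYYYYYY......
..........................YYYY..YYYYYYYYYYYYYYY.............
..........................YYYY....ooooooooooooo.oooo.o.o....
..........................YYYY.....ooooooooooooooooooooo....
..........................YYYY.......................ooo....
..........................YYYY....oooooooooooooooooooooo....
..........................YYYY....ooooooooooo........ooo....
..........................YYYY.......................ooo....
..........................YYYYo....ooooooooooooooooooooo....
.....................
[... 193 characters left out ...]
.............................
...........................YYY..............................
...........................YYY..............................
...........................YYY..............................
...........................YYY..............................
...........................YYY..............................
...........................YYY..............................
...........................YYYY.............................
...........................YYYY.............................
...........................YYYY.............................
...........................YYYY.............................
...........................YYYY.............................
```

```bash
python3 -m creep '[{"angular":[0,0,0],"delta_pos":[0.5,0.57,0],"claw":-1},{"angular":[0,0,0],"delta_pos":[0.3,0.3,0],"claw":-1},{"angular":[0,0,0],"delta_pos":[0.85,-0.75,0],"claw":-1},{"angular":[0,0,0],"delta_pos":[0.85,-0.75,0],"claw":-1},{"angular":[0,0,0],"delta_pos":[0,0,0],"claw":-1}]'
cat >> h.py <<'E'
def wl():
    a=env.capture('wrist');m=cm('wrist');s=env.sense()
    F=np.array([.5692,.263]);ru=np.array([.66,.751]);rv=np.array([-.751,.66])
    d=s['tcp_pos'][:2]-F;print('tcp along,lat',d@ru,d@rv,'z',s['tcp_pos'][2],'force',s['force'].round(1))
    hsv=cv2.cvtColor(a,cv2.COLOR_RGB2HSV);
    for n in('cart2_center',):
      for t in env.trace('wrist',n)[:3]:
        c=np.argwhere(t['region'])[:,::-1];P=np.array([at_z(m,u,v,.014)[:2] for u,v in c[::3]]);r=cv2.minAreaRect((P*1000).astype(np.float32))
        Q=(P-F)@np.array([ru,rv]).T*1000
        print(n,round(t['confidence'],2),c.min(0),c.max(0),np.round(r[0],1),np.round(r[1],1),round(r[2],1),'along/lat min',Q.min(0).round(),'max',Q.max(0).round())
    b=hsv[0:170:8,200:440:4]
    for r in b: print(''.join('#' if v<70 else 'Y' if (18<=h<=33 and s_>150) else 'o' if s_<70 else '.' for h,s_,v in r))
E
python3 -c "
from h import *
wl()"
```

```text
t: 15.45
tcp_pos: [0.5271, 0.1725, 0.0381]
eef_rot: [0.909, 0.416, 0.0, -0.0]
force: [0.1, -0.2, -1.0]
opening: 0.0201
tcp along,lat -0.09590343687205466 -0.02749543916217021 z 0.03800496805807885 force [ 0.2  0.1 -1.2]
cart2_center 0.92 [253   0] [362 130] [577.4 238.2] [51.7 43.6] 50.9 along/lat min [-39. -45.] max [12. -0.]
.............oooYYYYYYYYYY....YYYYYYYY.oo........o.ooooooooo
................YYYYYYYYYYYYYYYYYYYYYYY............ooooooo..
................YYYYYYYYYYYYYYYYYYYYYYY............oooo.....
................YYYYYYY###YYY###YYYYYYY............oo.......
................YYYYYY####YYYY##YYYYYYY.....................
................YYYYYYYYYYYYYYYYYYYYYYY.....................
.................YYYYYYYYYYYYYYYYYYYYYY.....................
.................YYYYYYYYYYYYYYYYYYYYYY.....................
.................YYYYYYYYYYYYYYYYYYYYYY.....................
.................YYYYYYYYYYYYYYYYYYYYYY.....................
...............oooooooo...YYYY.....ooo.o....................
...............oooooooo...YYYY........oo....................
................oo..ooo....YYY.....ooo.o....................
................oo.........YYY........oo....................
................oooooooo...YYY.....ooooo....................
................oooooooo...YYY.o...ooooo....................
................oo.........YYY..............................
...........................YYYY.............................
...........................YYY..............................
...........................YYYY.............................
...........................YYYY.............................
...........................YYYY.............................
```

```bash
python3 -m creep '[{"angular":[0,0,0],"delta_pos":[-1.1,-0.5,0],"claw":-1},{"angular":[0,0,0],"delta_pos":[-0.8,-0.9,0],"claw":-1},{"angular":[0,0,0],"delta_pos":[-0.8,-0.9,0],"claw":-1},{"angular":[0,0,0],"delta_pos":[-0.8,-0.9,0],"claw":-1},{"angular":[0,0,0],"delta_pos":[-0.8,-0.9,0],"claw":-1},{"angular":[0,0,0],"delta_pos":[-0.8,-0.9,0],"claw":-1},{"angular":[0,0,0],"delta_pos":[0,0,0],"claw":-1}]'
python3 -c "
from h import *
wl()"
```

```text
t: 16.25
tcp_pos: [0.471, 0.1197, 0.0374]
eef_rot: [0.91, 0.416, -0.0, -0.001]
force: [0.4, 0.7, -0.8]
opening: 0.0205
tcp along,lat -0.171757258017218 -0.021031795486189622 z 0.037630634835529905 force [-0.   0.4 -0.6]
cart2_center 0.95 [270   0] [381  96] [532.6 186.2] [37.2 44.2] 50.9 along/lat min [-101.  -46.] max [-64.  -1.]
cart2_center 0.42 [573   6] [639 261] [604.6  68.1] [122.4  31.7] 63.7 along/lat min [-178. -186.] max [ -60. -126.]
cart2_center 0.4 [205 110] [621 399] [480.6  31.1] [128.4 225.4] 0.3 along/lat min [-275. -209.] max [-106.   36.]
..................ooYYYYYYYYYYYYYYYYYYYYYYY.o...............
..................oo.YYYYYYYYYYYYYYYYYYYYYY.o...............
..................oo.YYYYYYYYYYYYYYYYYYYYYY.o...............
...................o.YYYYYYYYYYYYYYYYYYYYYY.o...............
...................o.YYYYYYYYYYYYYYYYYYYYYY.o...............
...................ooooo..YYYY....ooooooooooo...............
...................ooooo..YYYY....ooooooooooo...............
...................ooo....YYYY...........oooo...............
...................ooooo..YYYYo...ooooooooooo...............
...................ooo....YYYY.....o.oooooooo...............
....................oooo..YYYY....ooooooooooo...............
....................oooo...YYY.....oooooooooo...............
..........................YYYY..............................
..........................YYYY..............................
...........................YYY.......................o......
...........................YYY..............................
...........................YYY..................o...........
...........................YYY..............................
...........................YYY.............o................
...........................YYYY.............................
...........................YYYY.............................
...........................YYYY.....o##.....................
```

```bash
python3 -m creep '[{"angular":[0,0,0],"delta_pos":[0.3,0.4,0],"claw":-1},{"angular":[0,0,0],"delta_pos":[0,0,3],"claw":-1},{"angular":[0,0,0],"delta_pos":[0,0,3.5],"claw":-1},{"angular":[0,0,7],"delta_pos":[-0.9,2.5,1.5],"claw":-1},{"angular":[0,0,7],"delta_pos":[-1.1,3.5,0],"claw":-1},{"angular":[0,0,7],"delta_pos":[-1.1,3.5,0],"claw":-1},{"angular":[0,0,0],"delta_pos":[-1.1,3.2,0],"claw":-1},{"angular":[0,0,0],"delta_pos":[0,0,0],"claw":-1}]'
python3 -c "
from h import *
goal([.428,.263,.038],70)"
```

```text
t: 17.15
tcp_pos: [0.4356, 0.2605, 0.1235]
eef_rot: [0.815, 0.58, 0.003, -0.0]
force: [1.0, -0.5, -0.1]
opening: 0.0206
d_cm [-0.76  0.25 -8.55] |d| 8.59 rot [-0.23  0.29 -0.89] q [ 0.44 -0.03  1.89  0.    1.27  0.77] t 17.15
```

```bash
python3 -m creep '[{"angular":[-0.2,0.3,0],"delta_pos":[-0.6,0.2,-4],"claw":-1},{"angular":[0,0,0],"delta_pos":[0,0,-3],"claw":-1},{"angular":[0,0,0],"delta_pos":[0,0,0],"claw":-1}]'
python3 -c "
from h import *
goal([.428,.263,.0375],70)"
```

```text
t: 17.45
tcp_pos: [0.4318, 0.2658, 0.0542]
eef_rot: [0.813, 0.582, 0.003, 0.0]
force: [-0.9, -0.4, -1.7]
opening: 0.02
d_cm [-0.38 -0.28 -1.67] |d| 1.73 rot [-0.15  0.3  -1.14] q [0.45 0.07 1.93 0.   1.14 0.78] t 17.45
```

```bash
python3 -m creep '[{"angular":[0,0.2,0],"delta_pos":[0,0,-1],"claw":-1},{"angular":[0,0,0],"delta_pos":[0,0,-0.5],"claw":-1},{"angular":[0,0,0],"delta_pos":[0,0,-0.2],"claw":-1},{"angular":[0,0,0],"delta_pos":[0,0,0],"claw":0},{"angular":[0,0,0],"delta_pos":[0,0,0],"claw":0.2},{"angular":[0,0,0],"delta_pos":[0,0,0],"claw":0.2}]'
python3 -m creep '[{"angular":[0,0,0],"delta_pos":[0,0,2],"claw":0.2},{"angular":[0,0,0],"delta_pos":[0,0,4],"claw":0.4},{"angular":[0,0,0],"delta_pos":[0,0,4],"claw":1},{"angular":[0,0,0],"delta_pos":[1,-0.8,3],"claw":1},{"angular":[0,0,0],"delta_pos":[0,0,0],"claw":1}]'
python3 - <<'E'
from h import *
goal([.540,.194,.17],48.7);print(env.sense()['force'])
env.capture('wrist')
print([(d['point'],d['confidence']) for d in env.search_frame('wrist','rake_grip')[:2]])
E
```

```text
t: 18.05
tcp_pos: [0.4361, 0.2665, 0.0411]
eef_rot: [0.814, 0.581, 0.005, -0.0]
force: [-0.1, -0.1, 0.6]
opening: 0.0514
t: 18.55
tcp_pos: [0.4454, 0.2578, 0.1775]
eef_rot: [0.814, 0.581, 0.005, 0.0]
force: [0.9, -0.2, -0.2]
opening: 0.0856
d_cm [ 9.46 -6.38 -0.75] |d| 11.44 rot [ -0.22   0.54 -22.35] q [ 0.42 -0.06  1.82  0.    1.37  0.75] t 18.55
[ 0.93726035 -0.18088307 -0.21187881]
[([0.4436, 0.2996, 0.0267], 0.76)]
```

Rake set down. Now to a spot above cart2.

```bash
python3 -m creep '[{"angular":[0,0,-7.4],"delta_pos":[3.1,-2.1,0],"claw":1},{"angular":[0,0.5,-7.4],"delta_pos":[3.1,-2.1,0],"claw":1},{"angular":[0,0,-7.4],"delta_pos":[2.8,-1.9,-1],"claw":1},{"angular":[0,0,0],"delta_pos":[0,0,0],"claw":1},{"angular":[0,0,0],"delta_pos":[0,0,0],"claw":1}]'
python3 - <<'E'
from h import *
np.set_printoptions(precision=4,suppress=True)
a=env.capture('wrist');m=cm('wrist')
for d in env.trace('wrist','cart2_center')[:3]:
    c=np.argwhere(d['region'])[:,::-1];P=np.array([at_z(m,u,v,.014)[:2] for u,v in c[::3]]);r=cv2.minAreaRect((P*1000).astype(np.float32))
    print(round(d['confidence'],2),c.mean(0),np.round(r[0],1),np.round(r[1],1),round(r[2],1))
hsv=cv2.cvtColor(a,cv2.COLOR_RGB2HSV);b=hsv[130:260:8,220:440:4]
for r in b: print(''.join('#' if v<70 else 'Y' if (18<=h<=33 and s_>150) else 'o' if s_<70 else '.' for h,s_,v in r))
goal([.540,.194,.17],50)
E
```

```text
t: 19.15
tcp_pos: [0.5305, 0.1945, 0.1553]
eef_rot: [0.913, 0.408, -0.006, -0.005]
force: [-0.5, 0.8, 0.3]
opening: 0.0858
0.82 [328.4588 174.2068] [539.3 196. ] [61.7 43.7] 51.4
0.16 [348.5704 295.4201] [466.   10.7] [270.8 162.2] 89.8
.......................................................
.......................................................
......................YYYYYYYYYYY......................
......................YYYYYYYYYYY......................
......................YYYYYYY#YYY......................
.....................oYYYYYYYYYYY......................
.....................oYYYYYYYYYYY......................
.....................oY..........o.....................
.....................oo..........o.....................
................................o......................
.......................ooooo...........................
.......................................#...............
....................................#..................
..................................#........#...........
............................................#o.........
............................o.................#........
.......................................####.......###oo
d_cm [ 1.01 -0.1   1.45] |d| 1.77 rot [-0.16 -0.87  1.76] q [0.26 0.11 1.68 0.01 1.36 0.99] t 19.25
```

```bash
python3 -m creep '[{"angular":[-0.2,-0.9,3],"delta_pos":[0.8,0.5,-4.5],"claw":1},{"angular":[0,0,0],"delta_pos":[0.4,0.3,-4],"claw":1},{"angular":[0,0,0],"delta_pos":[0,0,-2],"claw":1},{"angular":[0,0,0],"delta_pos":[0,0,0],"claw":1}]'
python3 -c "
from h import *
goal([.5455,.2038,.021],51.4)"
```

```text
t: 19.65
tcp_pos: [0.54, 0.2069, 0.0495]
eef_rot: [0.899, 0.437, 0.002, 0.001]
force: [0.3, -0.1, -0.6]
opening: 0.0852
d_cm [ 0.55 -0.31 -2.85] |d| 2.92 rot [-0.05  0.28 -0.46] q [ 0.28  0.25  1.73 -0.    1.15  0.94] t 19.65
```

```bash
python3 -m creep '[{"angular":[0,0.3,-0.4],"delta_pos":[0.5,-0.3,-1.8],"claw":1},{"angular":[0,0,0],"delta_pos":[0,0,-1],"claw":1},{"angular":[0,0,0],"delta_pos":[0,0,0],"claw":1}]'
python3 -c "
from h import *
goal([.5455,.2038,.021],51.4)"
```

```text
t: 19.95
tcp_pos: [0.5444, 0.2063, 0.0236]
eef_rot: [0.9, 0.436, 0.001, -0.001]
force: [-0.1, 0.5, 0.2]
opening: 0.0852
d_cm [ 0.11 -0.25 -0.26] |d| 0.38 rot [-0.1   0.07 -0.33] q [0.27 0.3  1.73 0.   1.11 0.94] t 19.95
```

```bash
python3 -m creep '[{"angular":[0,0,0],"delta_pos":[0.1,-0.2,-0.2],"claw":1},{"angular":[0,0,0],"delta_pos":[0,0,0],"claw":-1},{"angular":[0,0,0],"delta_pos":[0,0,0],"claw":-1},{"angular":[0,0,0],"delta_pos":[0,0,0],"claw":-1},{"angular":[0,0,0],"delta_pos":[0,0,0],"claw":-1},{"angular":[0,0,0],"delta_pos":[0,0,0],"claw":-1}]'
python3 - <<'E'
from h import *
s=env.sense();T=Ro.from_quat(s['eef_rot']);print(s['opening'],s['tcp_pos'],'offset',T.inv().apply(np.array([.5393,.196,.007])-s['tcp_pos']))
goal([.54,.2,.15],51.4)
E
```

```text
t: 20.55
tcp_pos: [0.5484, 0.2057, 0.0274]
eef_rot: [0.9, 0.437, 0.005, 0.0]
force: [0.6, 0.2, -0.4]
opening: 0.0418
0.04179318014921281 [0.54840108 0.20569261 0.02740399] offset [-0.01342002 -0.00125293  0.0202838 ]
d_cm [-0.84 -0.57 12.26] |d| 12.3 rot [-0.23  0.51 -0.41] q [0.27 0.3  1.72 0.   1.11 0.94] t 20.55
```

```bash
python3 -m creep '[{"angular":[0,0,0],"delta_pos":[0,0,2.5],"claw":-1},{"angular":[0,0,0],"delta_pos":[-0.5,-0.5,4],"claw":-1},{"angular":[0,0,0],"delta_pos":[-0.5,-1,4],"claw":-1},{"angular":[0,0,0],"delta_pos":[0,0,3],"claw":-1},{"angular":[0,0,0],"delta_pos":[0,0,0],"claw":-1}]'
python3 - <<'E'
from h import *
a=env.capture('wrist');m=cm('wrist');s=env.sense();T=Ro.from_quat(s['eef_rot'])
hsv=cv2.cvtColor(a,cv2.COLOR_RGB2HSV);b=hsv[200:350:6,240:400:4]
for r in b: print(''.join('#' if v<70 else 'Y' if (18<=h<=33 and s_>150) else 'o' if s_<70 else '.' for h,s_,v in r))
print(s['opening']); 
for o in [(-.013,.0205),(-.010,.0205)]: print([proj(m,s['tcp_pos']+T.apply([o[0]+a_,b_,o[1]-.007])).round().tolist() for a_,b_ in[(.03,-.022),(.03,.022),(-.03,.022),(-.03,-.022)]])
dockgoal(2,.001,.07,(-.013,0,.0205))
E
```

```text
t: 21.05
tcp_pos: [0.5349, 0.1893, 0.1647]
eef_rot: [0.9, 0.437, 0.002, -0.0]
force: [0.3, -0.4, -0.5]
opening: 0.0418
........................................
........................................
........................................
........................................
................................o.......
.........oooooooooooo.ooooo.ooooo.......
........o.YYYYYYYYYYYYYYYYYYYY.oo.#.....
....ooo#o.YYYYYYYYYYYYYYYYYYYY..#ooo....
....oo##..YYYYYYYYYYYYYYYYYYYY..#ooo.#..
.##ooo##..YYYYYYYYYYYYYYYYYYYY..##ooo##.
##ooo###..YYYYYYYYYYYYYYYYYYYY..###oo###
##ooo###..YYYYYY##YYYY##YYYYYY..###ooo##
#ooo####..YYYYY####YY###YYYYYY..####ooo#
#ooo####..YYYYYYYYYYYYYYYYYYYY..####ooo#
##oo####..YYYYYYYYYYYYYYYYYYYY..####oo##
###o####..YYYYYYYYYYYYYYYYYYYY..####o###
########..YYYYYYYYYYYYYYYYYYYY..########
########o..YYYYYYYYY.YY.YYYY...o########
#######.o......................oo#######
#######.o......................oo#######
#######.o.............oo.......oo#######
######.........................ooo######
######.........................o#o######
#####..........................ooo######
######.......#####oooooooo#oooo#ooo#####
0.04174815617302092
[[269.0, 225.0], [370.0, 225.0], [364.0, 339.0], [274.0, 339.0]]
[[268.0, 219.0], [371.0, 219.0], [365.0, 334.0], [274.0, 334.0]]
tcp goal [ 0.5854 -0.0908  0.1264]
d_cm [  5.14 -27.98  -3.61] |d| 28.67 rot [ 12.85 -34.3  -60.49] q [0.25 0.1  1.69 0.   1.36 0.92] t 21.1
```

```bash
python3 -m creep '[{"angular":[1.4,-3.8,-6.7],"delta_pos":[0.4,-3.1,0.3],"claw":-1},{"angular":[1.4,-3.8,-6.7],"delta_pos":[0.4,-3.1,0],"claw":-1},{"angular":[1.4,-3.8,-6.7],"delta_pos":[0.4,-3.1,0],"claw":-1},{"angular":[1.4,-3.8,-6.7],"delta_pos":[0.5,-3.1,0],"claw":-1},{"angular":[1.4,-3.8,-6.7],"delta_pos":[0.5,-3.1,0],"claw":-1},{"angular":[1.4,-3.8,-6.7],"delta_pos":[0.5,-3.1,0],"claw":-1},{"angular":[1.4,-3.8,-6.7],"delta_pos":[0.6,-3.1,0],"claw":-1},{"angular":[1.4,-3.8,-6.7],"delta_pos":[0.6,-3.1,0],"claw":-1}]'
python3 -c "
from h import *
dockgoal(2,.001,.06,(-.015,0,.0205))"
```

```text
t: 21.9
tcp_pos: [0.5674, -0.0642, 0.151]
eef_rot: [0.962, -0.042, 0.27, 0.024]
force: [0.8, -0.4, -0.3]
opening: 0.0416
tcp goal [ 0.5926 -0.0922  0.1193]
d_cm [ 2.52 -2.79 -3.17] |d| 4.92 rot [ 0.86 -3.76 -5.3 ] q [-0.23 -0.34  2.21  0.08  0.73  1.38] t 21.9
```

```bash
python3 -m creep '[{"angular":[0.8,-3.7,-5.2],"delta_pos":[1.2,-2.0,-0.5],"claw":-1},{"angular":[0,0,0],"delta_pos":[0.8,-0.6,-1.2],"claw":-1},{"angular":[0,0,0],"delta_pos":[0,0,0],"claw":-1}]'
python3 -c "
from h import *
dockgoal(2,.001,.03,(-.015,0,.0205))"
```

```text
t: 22.2
tcp_pos: [0.5831, -0.0938, 0.1265]
eef_rot: [0.95, -0.094, 0.297, 0.029]
force: [-0.1, 0.9, -0.6]
opening: 0.0417
tcp goal [ 0.6095 -0.0954  0.0947]
d_cm [ 2.64 -0.15 -3.18] |d| 4.13 rot [-0.14 -0.25  0.61] q [-0.27 -0.28  2.23  0.08  0.59  1.44] t 22.2
```

```bash
python3 -m creep '[{"angular":[0,0,0.5],"delta_pos":[1.3,-0.1,-1.5],"claw":-1},{"angular":[0,0,0],"delta_pos":[1.3,-0.1,-1.5],"claw":-1},{"angular":[0,0,0],"delta_pos":[0.3,0,-0.5],"claw":-1},{"angular":[0,0,0],"delta_pos":[0,0,0],"claw":-1}]'
python3 -c "
from h import *
dockgoal(2,.001,.001,(-.015,0,.0205))"
```

```text
t: 22.6
tcp_pos: [0.6098, -0.0939, 0.0866]
eef_rot: [0.951, -0.089, 0.293, 0.026]
force: [0.3, 1.1, 0.9]
opening: 0.0419
tcp goal [ 0.6259 -0.0984  0.071 ]
d_cm [ 1.61 -0.45 -1.56] |d| 2.29 rot [-0.26 -0.71 -0.01] q [-0.26 -0.11  2.17  0.09  0.49  1.43] t 22.6
```

```bash
python3 -m creep '[{"angular":[-0.2,-0.6,0],"delta_pos":[0.9,-0.3,-0.6],"claw":-1},{"angular":[0,0,0],"delta_pos":[0.4,-0.1,-0.5],"claw":-1},{"angular":[0,0,0],"delta_pos":[0,0,0],"claw":-1}]'
python3 - <<'E'
from h import *
dockgoal(2,.001,.001,(-.015,0,.0205))
a=env.capture('wrist');save('w5',a)
hsv=cv2.cvtColor(a,cv2.COLOR_RGB2HSV);b=hsv[150:380:7,200:440:4]
for r in b: print(''.join('#' if v<60 else 'Y' if (18<=h<=33 and s_>150) else 'o' if s_<70 else '.' for h,s_,v in r))
E
```

```text
t: 22.9
tcp_pos: [0.6222, -0.0967, 0.0759]
eef_rot: [0.95, -0.088, 0.298, 0.027]
force: [-0.5, 0.8, -0.2]
opening: 0.0417
tcp goal [ 0.6259 -0.0984  0.071 ]
d_cm [ 0.36 -0.18 -0.49] |d| 0.63 rot [-0.08 -0.19 -0.11] q [-0.26 -0.06  2.15  0.1   0.45  1.42] t 22.9
............................................................
............................................................
oooooooooooooooooo..........................................
..#oooooooooooooYYYYYYYYYYYYYYYYYYYYYYYYYYYY................
..##############YYYYYYYYYYYYYYYYYYYYYYYYYYYY................
..##############YYYYYYYYYY##YYYY###YYYYYYYYY#####...........
...o############YYYYYYYYY####YYY###YYYYYYYYY######..........
...#############YYYYYYYYYYYYYYYYYYYYYYYYYYYY######..........
...#############.YYYYYYYYYYYYYYYYYYYYYYYYYYY######..........
ooo##############ooooooooooooooooooooooooooo######..........
ooo##############oo......................ooo######..........
oooo#############o........................oo######..........
oooo#############oo.......................o#######..........
oooo##########ooooo.YYYYYYYYYYYYYYYYYYYY.oooo
[... 474 characters left out ...]
YYYYYYYYY..################..
#################o.o......................##################
#################o.o.....................oo#################
################oooooo...................oo#################
################ooooo....................ooo################
################ooo.ooo.oooo.............ooo################
###############oooooo..oooooo............oooo###############
###############oooooooooooooooooooooooooooooo###############
#################ooooooooooooooooooooo######################
..########################################################..
..########################################################..
..########################################################..
```

```bash
python3 -m creep '[{"angular":[0,0,0],"delta_pos":[0.3,-0.05,-0.35],"claw":-1},{"angular":[0,0,0],"delta_pos":[0.05,0,-0.2],"claw":-1},{"angular":[0,0,0],"delta_pos":[0,0,-0.2],"claw":-1},{"angular":[0,0,0],"delta_pos":[0,0,0],"claw":-1}]'
python3 -c "
from h import *
dockgoal(2,.001,.001,(-.015,0,.0205));print(env.sense()['force'])"
```

```text
t: 23.35
tcp_pos: [0.6265, -0.0972, 0.0705]
eef_rot: [0.95, -0.088, 0.299, 0.027]
force: [-3.5, 0.3, 2.2]
opening: 0.0415
tcp goal [ 0.6259 -0.0984  0.071 ]
d_cm [-0.06 -0.13  0.05] |d| 0.15 rot [-0.04 -0.05 -0.13] q [-0.26 -0.04  2.14  0.1   0.43  1.42] t 23.35
[-3.48631166  0.2927867   2.16200836]
```

```bash
python3 -m creep '[{"angular":[0,0,0],"delta_pos":[0,0,0],"claw":0.3},{"angular":[0,0,0],"delta_pos":[0,0,0],"claw":0.3},{"angular":[0,0,0],"delta_pos":[0,0,0],"claw":0.3},{"angular":[0,0,0],"delta_pos":[-0.6,0.1,0.8],"claw":0.3},{"angular":[0,0,0],"delta_pos":[-1.7,0.3,2.5],"claw":0.3},{"angular":[0,0,0],"delta_pos":[-2.3,0.4,3.3],"claw":0.3},{"angular":[0,0,0],"delta_pos":[-2.3,0.4,3.3],"claw":0.6},{"angular":[0,0,0],"delta_pos":[0,0,0],"claw":1}]'
python3 - <<'E'
from h import *
np.set_printoptions(precision=4,suppress=True)
mt=cm('top');a=env.capture('top')
for b in(1,2):print(b,[proj(mt,seat[b]+.007*nn+i*sl+j*uy).round(1).tolist() for i,j in[(.03,.022),(.03,-.022),(-.03,-.022),(-.03,.022),(.009,0)]])
for d in env.trace('top','cart3_center')[:6]:
    c=np.argwhere(d['region'])[:,::-1];P=np.array([at_z(mt,u,v,.014)[:2] for u,v in c]);r=cv2.minAreaRect((P*1000).astype(np.float32));ri=cv2.minAreaRect(c.astype(np.float32))
    print('3',round(d['confidence'],2),c.mean(0),np.round(ri[0],1),np.round(r[0],1),np.round(r[1],1),round(r[2],1))
w=env.capture('wrist');m=cm('wrist')
hsv=cv2.cvtColor(w,cv2.COLOR_RGB2HSV);b=hsv[120:300:6,200:440:4]
for r in b: print(''.join('#' if v<60 else 'Y' if (18<=h<=33 and s_>150) else 'o' if s_<70 else '.' for h,s_,v in r))
print('expected px cart2 corners',[proj(m,seat[2]+.007*nn+i*sl+j*uy).round(0).tolist() for i,j in[(.03,.022),(.03,-.022),(-.03,-.022),(-.03,.022)]])
goal([.465,-.173,.16],11)
E
```

```text
t: 24.15
tcp_pos: [0.5548, -0.0848, 0.1725]
eef_rot: [0.95, -0.088, 0.299, 0.028]
force: [1.4, 0.5, 1.3]
opening: 0.0808
1 [[301.1, 103.0], [320.1, 106.2], [316.6, 131.1], [298.1, 127.9], [309.4, 113.4]]
2 [[370.2, 114.5], [389.4, 117.7], [384.4, 142.5], [365.6, 139.4], [378.1, 124.9]]
3 0.8 [410.619 191.5  ] [410.2 191.7] [ 479.6 -172.9] [34.7 44.2] 6.6
............................................................
............................................................
......................YYYYYYYYYYYYYYYY......................
.............#ooooooo.YYYYYYYYYYYYYYYY......................
oo..oo.ooo...########YYYYYY##YY##YYYYY......................
.............########YYYYYYYYYYYYYYYYYo####.................
oooooooooooooo########oooooooooooooooo#####.................
oooooooooooooo#######oooooooooooooooooo####.................
oooooooooooooo########o.............oo#####.................
oooooooooooooo########o.YYYYYYYYYYY..o#####.................
oooooooooooooo########o.YYYYYYYYYYY..o#####.................
oooooooooooooo########ooYYYYYYYYYYY..o#####.................
ooooooooooo
[... 583 characters left out ...]
...............
ooo#oooooooooooooooooooooooooooooooooooooooo.............ooo
oo###..................................................###oo
o####..................................................####o
#####..................................................#####
#####..................................................#####
#####..............................................o..######
#####.......................................o.........######
#####...............................o..................#####
expected px cart2 corners [[289.0, 160.0], [346.0, 160.0], [345.0, 232.0], [291.0, 232.0]]
d_cm [-8.83 -8.86 -0.53] |d| 12.52 rot [-0.19 34.58 20.96] q [-0.28 -0.44  2.27  0.08  0.72  1.44] t 24.3
```

```bash
python3 -m creep '[{"angular":[0,6.9,4.2],"delta_pos":[-1.8,-1.8,0.3],"claw":1},{"angular":[0,6.9,4.2],"delta_pos":[-1.8,-1.8,0],"claw":1},{"angular":[0,6.9,4.2],"delta_pos":[-1.8,-1.8,0],"claw":1},{"angular":[0,6.9,4.2],"delta_pos":[-1.8,-1.8,0],"claw":1},{"angular":[0,6.9,4.2],"delta_pos":[-1.4,-1.6,0],"claw":1},{"angular":[0,0,0],"delta_pos":[0,0,0],"claw":1},{"angular":[0,0,0],"delta_pos":[0,0,0],"claw":1}]'
python3 - <<'E'
from h import *
np.set_printoptions(precision=4,suppress=True)
a=env.capture('wrist');m=cm('wrist')
for d in env.trace('wrist','cart3_center')[:3]:
    c=np.argwhere(d['region'])[:,::-1];P=np.array([at_z(m,u,v,.014)[:2] for u,v in c[::3]]);r=cv2.minAreaRect((P*1000).astype(np.float32))
    print(round(d['confidence'],2),c.mean(0),np.round(r[0],1),np.round(r[1],1),round(r[2],1), a[c[:,1],c[:,0]].mean(0))
h=cv2.cvtColor(a,cv2.COLOR_RGB2HSV);k=((h[...,0]>172)|(h[...,0]<6))&(h[...,1]>170)&(h[...,2]>100)
c=np.argwhere(k)[:,::-1];print('red',len(c),np.median(c,0),at_z(m,*np.median(c,0),.014))
goal([.465,-.173,.16],11)
E
```

```text
t: 25.0
tcp_pos: [0.4585, -0.172, 0.1493]
eef_rot: [0.995, 0.101, -0.023, -0.012]
force: [-0.2, 0.7, -0.1]
opening: 0.0853
0.7 [328.4784 172.3628] [ 463.9 -175.4] [61.5 43.1] 10.7 [223.0217 131.4043 102.217 ]
red 1566 [329. 160.] [ 0.4749 -0.1733  0.014 ]
d_cm [ 0.69 -0.15  1.01] |d| 1.23 rot [-1.03 -2.73 -0.67] q [-0.46 -0.05  1.86 -0.01  1.38  0.91] t 25.1
```

```bash
python3 -m creep '[{"angular":[-1,-2.7,-1],"delta_pos":[0.9,-0.1,-4.5],"claw":1},{"angular":[0,0,0],"delta_pos":[0.2,0,-4],"claw":1},{"angular":[0,0,0],"delta_pos":[0,0,-1.5],"claw":1},{"angular":[0,0,0],"delta_pos":[0,0,0],"claw":1}]'
python3 -c "
from h import *
goal([.4737,-.1735,.021],10.7)"
```

```text
t: 25.5
tcp_pos: [0.4706, -0.1696, 0.0488]
eef_rot: [0.996, 0.092, 0.007, 0.001]
force: [-0.6, 0.7, -0.4]
opening: 0.0852
d_cm [ 0.31 -0.39 -2.78] |d| 2.82 rot [0.1  0.78 0.19] q [-0.45  0.05  1.96  0.    1.12  0.93] t 25.5
```

```bash
python3 -m creep '[{"angular":[0,0.8,0.2],"delta_pos":[0.3,-0.4,-1.8],"claw":1},{"angular":[0,0,0],"delta_pos":[0,0,-1],"claw":1},{"angular":[0,0,0],"delta_pos":[0,0,0],"claw":1}]'
python3 -c "
from h import *
goal([.4737,-.1735,.021],10.7)"
```

```text
t: 25.8
tcp_pos: [0.4749, -0.1725, 0.0229]
eef_rot: [0.996, 0.093, 0.003, 0.002]
force: [-1.0, -0.1, 0.2]
opening: 0.086
d_cm [-0.12 -0.1  -0.19] |d| 0.25 rot [0.16 0.31 0.01] q [-0.45  0.11  1.95 -0.    1.07  0.93] t 25.8
```

```bash
python3 -m creep '[{"angular":[0,0,0],"delta_pos":[-0.1,-0.1,-0.2],"claw":1},{"angular":[0,0,0],"delta_pos":[0,0,0],"claw":-1},{"angular":[0,0,0],"delta_pos":[0,0,0],"claw":-1},{"angular":[0,0,0],"delta_pos":[0,0,0],"claw":-1},{"angular":[0,0,0],"delta_pos":[0,0,0],"claw":-1},{"angular":[0,0,0],"delta_pos":[0,0,0],"claw":-1}]'
python3 - <<'E'
from h import *
s=env.sense();T=Ro.from_quat(s['eef_rot']);print(s['opening'],s['tcp_pos'],'offset',T.inv().apply(np.array([.4639,-.1754,.007])-s['tcp_pos']))
E
python3 -m creep '[{"angular":[0,0,0],"delta_pos":[0,0,2.5],"claw":-1},{"angular":[0,0,0],"delta_pos":[0,0,4],"claw":-1},{"angular":[0,0,0],"delta_pos":[0,0,4],"claw":-1},{"angular":[0,0,0],"delta_pos":[0.5,1,4],"claw":-1},{"angular":[0,0,0],"delta_pos":[0,0,0],"claw":-1}]'
python3 - <<'E'
from h import *
s=env.sense()
a=env.capture('wrist')
hsv=cv2.cvtColor(a,cv2.COLOR_RGB2HSV);b=hsv[200:350:6,240:400:4]
for r in b: print(''.join('#' if v<70 else 'R' if (h>170 or h<6) and s_>150 else 'o' if s_<110 else '.' for h,s_,v in r))
dockgoal(3,.001,.06,(-.015,0,.0205))
E
```

```text
t: 26.4
tcp_pos: [0.4766, -0.1745, 0.0257]
eef_rot: [0.996, 0.093, 0.006, 0.003]
force: [-0.2, -0.1, -0.8]
opening: 0.0417
0.04173541542110506 [ 0.4766337  -0.1744885   0.02569663] offset [-0.01290226 -0.00160958  0.0185333 ]
t: 26.9
tcp_pos: [0.4783, -0.1628, 0.1734]
eef_rot: [0.996, 0.092, 0.004, 0.002]
force: [0.9, -0.5, 0.4]
opening: 0.0417
........................................
........................................
........................................
........oooooooooooooooooooooooo........
.......ooooooooooooooooooooooooo........
.......oooooooooooooooooooooooooo.......
.......oooRRRRRRRRRRRRRRRRRRRR.oo.......
....ooooo.RRRRRRRRRRRRRRRRRRRRoo#ooo....
...ooo##o.RRRRRRRRRRRRRRRRRRRRoo##ooo...
###ooo##ooRRRRRRRRRRRRRRRRRRRRoo##ooo##.
##ooo###ooRRRRRRRRRRRRRRRRRRRRoo###ooo##
##ooo###ooRRooooRRooooRRooo.RRoo###ooo##
#ooo####ooRRooooRRooooRRooooRRoo####ooo#
oooo####ooRRRRRRRRRRRRRRRRRRRRoo####ooo#
##oo####ooRRRRRRRRRRRRRRRRRRRRoo####oo##
###o####ooRRRRRRRRRRRRRRRRRRRRoo####o###
#######oooRRRRRRRRRRRRRRRRRRRRoo########
#######.oo....................oo.#######
#######.oooooooooooooooooooooooo.#######
######..ooooooooooooooooooooooooo#######
######..ooooooooooooooooooooooooo.######
######ooooooooooooooooooooooooo...######
#####..oooooooooooooooooooooooooooo#####
#####...ooooooooooooooooooooooooooo#####
#####.oooooo.ooooooooooo.....oooooo#####
tcp goal [ 0.6075 -0.0136  0.1193]
d_cm [13.07 14.9  -5.11] |d| 20.47 rot [  0.1  -34.98 -20.61] q [-0.43 -0.08  1.85  0.    1.37  0.95] t 26.95
```

```bash
python3 -m creep '[{"angular":[0,-5.8,-3.4],"delta_pos":[1.6,2.5,0],"claw":-1},{"angular":[0,-5.8,-3.4],"delta_pos":[1.8,2.5,0],"claw":-1},{"angular":[0,-5.8,-3.4],"delta_pos":[1.9,2.5,0],"claw":-1},{"angular":[0,-5.8,-3.4],"delta_pos":[1.9,2.5,0],"claw":-1},{"angular":[0,-5.8,-3.4],"delta_pos":[1.9,2.4,0],"claw":-1},{"angular":[0,-5.8,-3.4],"delta_pos":[1.9,2.3,-0.5],"claw":-1},{"angular":[0,0,0],"delta_pos":[0,0,0],"claw":-1}]'
python3 -c "
from h import *
dockgoal(3,.001,.06,(-.015,0,.0205))"
```

```text
t: 27.65
tcp_pos: [0.5848, -0.0111, 0.1545]
eef_rot: [0.948, -0.097, 0.303, 0.025]
force: [-1.4, -0.6, -2.0]
opening: 0.0417
tcp goal [ 0.6075 -0.0136  0.1193]
d_cm [ 2.27 -0.25 -3.52] |d| 4.19 rot [-0.56  0.53  0.77] q [-0.07 -0.34  2.22 -0.11  0.64  1.78] t 27.65
```

```bash
python3 -m creep '[{"angular":[-0.5,0.5,0.8],"delta_pos":[1.6,-0.2,-2.4],"claw":-1},{"angular":[0,0,0],"delta_pos":[1.4,-0.1,-2],"claw":-1},{"angular":[0,0,0],"delta_pos":[0.5,0,-0.7],"claw":-1},{"angular":[0,0,0],"delta_pos":[0,0,0],"claw":-1}]'
python3 - <<'E'
from h import *
dockgoal(3,.001,.001,(-.015,0,.0205))
E
```

```text
t: 28.05
tcp_pos: [0.6168, -0.0138, 0.0964]
eef_rot: [0.951, -0.084, 0.295, 0.028]
force: [-0.2, -0.1, -0.7]
opening: 0.0421
tcp goal [ 0.6408 -0.0198  0.071 ]
d_cm [ 2.39 -0.61 -2.54] |d| 3.54 rot [ 0.15 -0.59 -0.49] q [-0.07 -0.12  2.16 -0.13  0.51  1.78] t 28.05
```

```bash
python3 -m creep '[{"angular":[0,-0.5,-0.4],"delta_pos":[1.3,-0.3,-1.2],"claw":-1},{"angular":[0,0,0],"delta_pos":[0.7,-0.2,-0.7],"claw":-1},{"angular":[0,0,0],"delta_pos":[0,0,0],"claw":-1}]'
python3 - <<'E'
from h import *
dockgoal(3,.001,.001,(-.015,0,.0205))
a=env.capture('wrist')
hsv=cv2.cvtColor(a,cv2.COLOR_RGB2HSV);b=hsv[160:360:7,200:440:4]
for r in b: print(''.join('#' if v<60 else 'R' if (h>170 or h<6) and s_>150 else 'o' if s_<70 else '.' for h,s_,v in r))
E
```

```text
t: 28.35
tcp_pos: [0.6352, -0.0208, 0.0748]
eef_rot: [0.951, -0.087, 0.296, 0.03]
force: [-0.5, -0.1, -1.3]
opening: 0.0417
tcp goal [ 0.6408 -0.0198  0.071 ]
d_cm [ 0.56  0.1  -0.38] |d| 0.68 rot [ 0.25 -0.45 -0.11] q [-0.08 -0.03  2.12 -0.15  0.46  1.79] t 28.35
........oooooooooooooooooooooooooooooooo....................
........oooooo.RRRRRRRRRRRRRRRRRRRRRRRRRRRRooooooo..........
o.......######RRRRRRRRRRRRRRRRRRRRRRRRRRRRR######o......o...
.oo###########RRRRRRooooRR.ooo.RRooooRRRRRR############o....
.oo###########oRRRRRooooRR.ooooRRooooRRRRR.############o....
.##############RRRRRRRRRRRRRRRRRRRRRRRRRRR.#########ooo#....
.#######oo####oRRRRRRRRRRRRRRRRRRRRRRRRRRR##########o##o....
oo###########o#ooooooooooooooooooooooooooo#######o#####ooooo
oo#############ooooooooooooooooooooooooooo#############ooooo
oooo##########oooo........................o###########oooo..
oo###########oooo.oooooooooooooooooooooooo.###########oooo..
oo############ooooo.RRRRRRRRRRRRRRRRRRRR.o.#####oo####oooo..
ooo##########oooo#o.RRRRRRRRRRRRRRRRRRRR.o#ooo##o######oo...
ooo###o######ooo##..RRRRRRRRRRRRRRRRRRRR..
[... 233 characters left out ...]
RRRRRRRRR..####oooo###ooo....
oooo########oo####..RRRRRRRRRRRRRRRRRRRR..####oo########....
.oo###############..RRRRRRRRRRRRRRRRRRRR..###############...
#################o..RRRRRRRRRRRRRRRRRRRR..##################
#################o........................o#################
#################o.......................oo#################
################oo.oo....................oo#################
################oo.oo....................oo#################
###############ooooooooooo...............oooo###############
###############oooooooooooooooooooooooooooooo###############
###############oooooooooooooooooooooooooooooo###############
..#######################oooooooooo#######################..
```

```bash
python3 -m creep '[{"angular":[0.2,-0.4,0],"delta_pos":[0.3,0.15,-0.1],"claw":-1},{"angular":[0,0,0],"delta_pos":[0.15,0,-0.2],"claw":-1},{"angular":[0,0,0],"delta_pos":[0,0,-0.15],"claw":-1},{"angular":[0,0,0],"delta_pos":[0,0,0],"claw":-1}]'
python3 -c "
from h import *
dockgoal(3,.001,.001,(-.015,0,.0205));print(env.sense()['force'])"
```

```text
t: 28.8
tcp_pos: [0.6394, -0.0196, 0.072]
eef_rot: [0.95, -0.088, 0.3, 0.028]
force: [0.1, -0.1, -0.9]
opening: 0.0417
tcp goal [ 0.6408 -0.0198  0.071 ]
d_cm [ 0.14 -0.03 -0.1 ] |d| 0.17 rot [ 0.07  0.04 -0.1 ] q [-0.08 -0.01  2.11 -0.15  0.44  1.79] t 28.8
[ 0.13775048 -0.11140299 -0.94791486]
```

```bash
python3 -m creep '[{"angular":[0,0,0],"delta_pos":[0.15,0.03,-0.15],"claw":-1},{"angular":[0,0,0],"delta_pos":[0,0,-0.15],"claw":-1},{"angular":[0,0,0],"delta_pos":[0,0,0],"claw":-1}]'
python3 -c "
from h import *
dockgoal(3,.001,.001,(-.015,0,.0205));print(env.sense()['force'])"
```

```text
t: 29.1
tcp_pos: [0.6412, -0.019, 0.0694]
eef_rot: [0.949, -0.088, 0.3, 0.028]
force: [-0.3, -0.7, -0.4]
opening: 0.0419
tcp goal [ 0.6408 -0.0198  0.071 ]
d_cm [-0.04 -0.08  0.16] |d| 0.19 rot [ 0.07  0.08 -0.13] q [-0.08 -0.    2.11 -0.15  0.43  1.8 ] t 29.1
[-0.25064367 -0.71083472 -0.4418195 ]
```

```bash
python3 -m creep '[{"angular":[0,0,0],"delta_pos":[0.05,0,-0.12],"claw":-1},{"angular":[0,0,0],"delta_pos":[0,0,-0.12],"claw":-1},{"angular":[0,0,0],"delta_pos":[0,0,0],"claw":-1}]'
python3 -c "
from h import *
dockgoal(3,.001,.001,(-.015,0,.0205));print(env.sense()['force'])"
```

```text
t: 29.4
tcp_pos: [0.6416, -0.019, 0.0691]
eef_rot: [0.949, -0.088, 0.3, 0.029]
force: [-0.9, -0.1, -0.9]
opening: 0.0419
tcp goal [ 0.6408 -0.0198  0.071 ]
d_cm [-0.08 -0.08  0.19] |d| 0.22 rot [ 0.13  0.08 -0.13] q [-0.07 -0.    2.11 -0.16  0.43  1.8 ] t 29.4
[-0.88823287 -0.10060115 -0.85170021]
```

```bash
python3 -m creep '[{"angular":[0,0,0],"delta_pos":[0,0,0],"claw":0.25},{"angular":[0,0,0],"delta_pos":[0,0,0],"claw":0.25},{"angular":[0,0,0],"delta_pos":[0,0,0],"claw":0.25},{"angular":[0,0,0],"delta_pos":[-0.6,0.1,0.8],"claw":0.25},{"angular":[0,0,0],"delta_pos":[-1.7,0.3,2.5],"claw":0.25},{"angular":[0,0,0],"delta_pos":[-2.3,0.4,3.3],"claw":0.3},{"angular":[0,0,0],"delta_pos":[-2.3,0.4,3.3],"claw":0.6},{"angular":[0,0,0],"delta_pos":[-2.3,0.4,3.3],"claw":0.6}]'
python3 -m creep '[{"angular":[0,0,0],"delta_pos":[-1,0,2],"claw":0.6},{"angular":[0,0,0],"delta_pos":[0,0,0],"claw":0.6}]'
python3 - <<'E'
from h import *
w=env.capture('wrist');m=cm('wrist')
for b in(1,3,2):print(b,'expected',[proj(m,seat[b]+.007*nn+i*sl+j*uy).round(0).tolist() for i,j in[(.03,.022),(.03,-.022),(-.03,-.022),(-.03,.022)]])
sc=env.capture('scene')
B=cv2.resize(sc[170:290,190:350],(640,480),interpolation=cv2.INTER_CUBIC)
A=cv2.resize(w[:300],(640,300))
im=np.vstack([A,B]);save('fin',cv2.resize(im,None,fx=.77,fy=.77))
E
```

```text
t: 30.2
tcp_pos: [0.5444, -0.0029, 0.1969]
eef_rot: [0.951, -0.088, 0.295, 0.029]
force: [0.8, 0.5, 0.5]
opening: 0.0684
t: 30.4
tcp_pos: [0.535, -0.0024, 0.2244]
eef_rot: [0.95, -0.088, 0.299, 0.028]
force: [0.5, -0.7, 0.6]
opening: 0.0687
1 expected [[209.0, 154.0], [254.0, 154.0], [257.0, 213.0], [214.0, 213.0]]
3 expected [[292.0, 154.0], [337.0, 154.0], [336.0, 213.0], [293.0, 213.0]]
2 expected [[375.0, 154.0], [420.0, 155.0], [415.0, 213.0], [372.0, 213.0]]
```

View pics/fin.png

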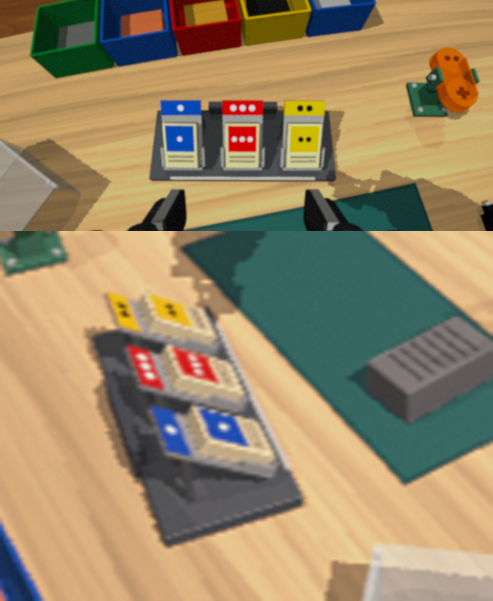

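Run:
```python
from h import *
a=env.capture('wrist');m=cm('wrist');h=cv2.cvtColor(a,cv2.COLOR_RGB2HSV)
M={1:(h[...,0]>105)&(h[...,0]<128),2:(h[...,0]>18)&(h[...,0]<33),3:(h[...,0]>172)|(h[...,0]<6)}
for b in(1,3,2):
    k=M[b]&(h[...,1]>150)&(h[...,2]>80); e=proj(m,seat[b]+.007*nn+.009*sl).round().astype(int)
    k[:e[1]-25]=0;k[e[1]+35:]=0;k[:,:e[0]-28]=0;k[:,e[0]+28:]=0
    N,_,st,ce=cv2.connectedComponentsWithStats(k.astype(np.uint8))
    print(b,'label boxes',[st[i].tolist() for i in range(1,N) if st[i][4]>80])
    col=a[140:240,e[0]+12].astype(int).sum(1)//3; print(col[55:90].tolist())
print('mm/px along slope',60/59., 'foot stop v',[proj(m,seat[b]+.007*nn-.031*sl)[1].round(1) for b in(1,3,2)],env.sense()['t'])
```

```text
1 label boxes [[214, 161, 36, 32, 1045]]
[176, 186, 187, 183, 164, 143, 141, 160, 179, 176, 161, 138, 145, 164, 182, 187, 186, 187, 186, 177, 158, 145, 134, 111, 84, 70, 72, 74, 73, 73, 76, 99, 141, 171, 176]
3 label boxes [[296, 161, 36, 33, 985]]
[178, 189, 188, 183, 170, 147, 135, 150, 173, 180, 165, 142, 136, 158, 180, 187, 187, 189, 188, 180, 165, 145, 136, 122, 92, 71, 72, 72, 74, 68, 73, 92, 130, 169, 179]
2 label boxes [[377, 161, 38, 34, 1188]]
[180, 187, 190, 182, 167, 144, 137, 151, 176, 180, 164, 138, 136, 159, 180, 188, 191, 186, 188, 180, 163, 147, 135, 115, 92, 74, 74, 70, 73, 74, 72, 95, 135, 168, 172]
mm/px along slope 1.0169491525423728 foot stop v [np.float64(210.5), np.float64(210.7), np.float64(210.8)] 30.55
```

```bash
python3 -c "
from bench import env
print(env.close_job())"
```

```text
the job is handed in; nothing more can be done
None
```

The job is handed in at about 30.6 s of the 72 s allowed. All three cartridges are in their matching bays, loaded in order: one dot, two dots, three dots.

- **Cartridge 2:** I fished it out from under the riser with the brass rod. The first pull slid it sideways off the blade's centre. I moved the blade across, pulled again, and put the rod back close to where it started.
- **Final checks:** The last wrist and scene pictures show all three cartridges label out, between the guides and with feet at the lips. The labels line up to within a pixel (about 1 mm), and the feet lie right at the lips, perhaps 3 mm lower than my estimated stop line.
- **Clamp and bystanders:** The arm stayed well away from the clamp and the screwdriver handle. The brick looked unmoved. I did not measure either bystander again at the end.
- **Failed or disagreeing checks:** The network did not find cartridge 1 in its bay after I let go, so I confirmed it by its label position in the overhead picture. My fit of the held cartridge's pose was unreliable, so I used contact with the floor instead. Force readings of 4 N or less and the arm stopping marked contact, but only bay 2 gave a clear push-back.

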